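Return the orange tools to their foam tray

TASK

Put the four orange-handled tools (side cutters, long-nose pliers, crimping pliers, cable knife) back into the foam tool tray, each lying flat, right down in the cut-out of its own shape; set them down, do not drop or throw them. Leave the blue-handled pliers and the roll of black tape where they lie.

Things in the scene. Friction and masses are not known exactly. Their poses are not given: they have to be found in the camera images.
- cutters_mid (a point): Side cutters with orange handles, 146 mm long, 16 mm thick, 0.19 kg, loose, flat on the bench. Point: middle of the steel joint, half-way up (8 mm over the underside). x axis along the tool to the jaws, z up. Joint 26 mm wide (y), 34 mm long (x): grasp it there from above. Handles 47 mm wide over both, ends 104 mm behind; short wedge-shaped jaws, 42 mm in front.
- longnose_mid (a point): Long-nose pliers with orange handles, 175 mm long, 16 mm thick, 0.19 kg, loose, flat on the bench. Point: middle of the steel joint, half-way up (8 mm). x axis to the jaws, z up. Joint 26 mm wide (y), 34 mm long (x): grasp it there from above. Handles 47 mm wide over both, ends 104 mm behind; slender tapering jaws, 71 mm in front.
- crimper_mid (a point): Crimping pliers, orange handles banded in black, wide dark rectangular head; 167 mm long, 18 mm thick, 0.32 kg, loose, flat on the bench. Point: middle of the dark neck behind the head, half-way up (9 mm). x axis to the head, z up. Neck 36 mm wide (y), 40 mm long (x): grasp it there. Head 48 mm wide, end 63 mm in front; handles 54 mm wide over both, ends 104 mm behind.
- knife_mid (a point): Cable knife, one straight orange handle (black rear sleeve, black collar), short hooked blade; 154 mm long, 20 mm thick, 0.13 kg, loose, flat on the bench. Point: in the handle, half-way up (10 mm), 20 mm behind the collar; handle 28 mm wide (y): grasp it there from above. x axis to the blade, z up. Handle end 84 mm behind, blade end 70 mm in front.
- foam_cutters_seat (a point): Cut-out for the side cutters (broad handles, short blunt nose), 14 mm deep, yellow floor with the tool's shape in brown, 8 mm bigger all round than the tool, in a fixed black foam inlay (204 x 82 mm, top 25 mm up) of the tray. A finger trough 56 mm long (x), as deep, crosses all inlays here. Point: where the tool's point lies when home, 8 mm over the floor. x axis to the jaw end, z up. Inlays swap places.
- foam_longnose_seat (a point): Cut-out for the long-nose pliers (broad handles, long narrow nose), 14 mm deep, yellow floor with the tool's shape in brown, 8 mm bigger all round than the tool, in a fixed black foam inlay (204 x 82 mm, top 25 mm up) of the tray. A finger trough 56 mm long (x), as deep, crosses all inlays here. Point: where the tool's point lies when home, 8 mm over the floor. x axis to the jaw end, z up. Inlays swap places.
- foam_crimper_seat (a point): Cut-out for the crimping pliers (broad handles, broad square head), 14 mm deep, yellow floor with the tool's shape in brown, 8 mm bigger all round than the tool, in a fixed black foam inlay (204 x 82 mm, top 25 mm up) of the tray. A finger trough 56 mm long (x), as deep, crosses all inlays here. Point: where the tool's point lies when home, 9 mm over the floor. x axis to the head end, z up. Inlays swap places.
- foam_knife_seat (a point): Cut-out for the cable knife (straight bar, narrower blade slot), 14 mm deep, yellow floor with the tool's shape in brown, 8 mm bigger all round than the tool, in a fixed black foam inlay (204 x 82 mm, top 25 mm up) of the tray. A finger trough 56 mm long (x), as deep, crosses all inlays here. Point: where the tool's point lies when home, 10 mm over the floor. x axis to the blade end, z up. Inlays swap places.
- bluepliers_mid (a point): Combination pliers with blue handles, someone's own, not of the set: 150 mm long, 47 mm wide, 16 mm thick, loose, among the orange tools. Point: middle of the joint, 8 mm up; x axis to the jaws.
- tape_mid (a point): Roll of black insulating tape lying flat, 64 mm across, 19 mm high, loose. Point: its centre, half-way up.
Not all that is in view belongs to the job. Leave any turquoise look-alike of the part that bears foam_cutters_seat alone. What is shaped like the part that bears crimper_mid but turquoise is not meant.

How it is judged:
By the outcome, as a careful person would: the job done as asked, in the order asked, and still so for the second after the job is handed in, with the robot touching nothing.
It also fails if it takes over 115 s, if anything falls off the work surface, if the arm or the gripper's body presses on something with over 40 N, if the wrist force passes 120 N, or if a joint passes its speed limit or range.

ROBOT

A 6-joint arm with a two-finger parallel gripper is mounted at the origin on the work surface. World frame = base frame: x ahead of the robot, y to its left, z up, the work surface at z = 0. Lengths are in mm, angles in rad, forces in N, time in s.
With the tool pointing down it reaches from about 350 to 775 mm from the base axis. Payload 7.3 kg.
Tool frame: the origin (TCP) lies midway between the tips of the shut fingers; the grasp point (between the pads) lies 19 mm behind it; x points along the fingers, y is the direction in which the jaws open and shut, and the axes are right-handed (so a half turn about x gives the same grasp; the last joint's range is limited). The gripper opens to 92 mm and grips with 3 to 60 N. Pads are 19 mm wide; open, the fingers measure 130 mm over their backs; the gripper's body (75 mm by 190 mm) begins 47 mm behind the grasp point.
Start: joints at [0.958, 0.342, 1.524, -0, 1.275, -0.146], TCP at [236.256, 468.858, 226.741] pointing down, gripper open.
Joint ranges: [-2.53, 2.53], [-0.77, 2.02], [0.04, 2.7], [-1, 4.14], [0.28, 2.66], [-3.11, 3.11]. Speed limits (rad/s): [2.57, 2.57, 3.14, 3.14, 3.14, 3.14].

INTERFACE

Orientations are given as [roll, pitch, yaw] about the fixed x, y, z axes, in that order (R = Rz(yaw) Ry(pitch) Rx(roll)).
In Python, from plant import bot gives the robot as it stands. The module is installed in compiled form; this text tells all that it offers.
- The arm moves only by the shell command python3 -m handwheel 'ROWS' [OPENING]. ROWS is JSON, a list that holds one entry, the list of rows, each a list of 4 numbers: the shift along the tool's x, y, z in cm, then the turn about the tool's x in rad. A call has 1 to 8 rows; each row shifts and turns the commanded pose from where the row before left it, along the tool's axes as they then stand; what a row does not reach is not made up. A row lasts 1/12 s, in which the tool goes at most 41.7 mm and 7.16 degrees, less where a joint would pass 70% of its speed; a pose out of reach is approached as far as the arm can. A call is refused whole if a number of a shift passes 4.17 or a number of a turn 0.125, either way. A call with a gripper value outside its range is refused whole. OPENING is the opening, from 0 (shut) to 1 (fully open), set as the call begins (- or left out, the last holds). The fingers move at their own pace and stop on an object; the grip force is fixed at half the most. Time passes only in rows, so rows that do not move let the fingers close. It gives the time, the measured TCP pose, the force and the opening at its end, in the units of the state.
- bot.get_obs(): the state, without advancing time (a new reading comes with each control period).
- bot.capture(name): name is "side" or "top"; returns (picture, depth): 384x512x3 uint8, red, green, blue; 384x512 float32, mm along the optical axis (not along the pixel's ray), 0 where there is no reading.
- bot.camera_model(name): a dict with "fx", "fy", "cx", "cy" (pixels), "position" and "rotation" of the camera in the world. Camera axes: x right, y down, z forward; pixel columns grow to the right and rows downward; lengths in mm; the calibration is good to about 2 mm. A picture is of the moment at which its call begins. camera_model takes no time and is no camera call.
- bot.close_job(): hands the job in, once; it reports no verdict.
Trained networks look in the newest picture that a camera, given by its name, has taken for a name from the list of things; names that differ only in an ending like _2 or _b are one class to them, and where a whole thing is asked for, a point or a joint stands for the part that bears it (a point fixed in the world has none). Each returns a list of dicts, best first, with "conf" (0 to 1); they miss things now and then, are a little off and sometimes report something else, mostly with a low value. They report only what shows in the picture. A call takes as long as a camera call. They do not tell look-alikes from the thing itself.
- bot.find_in(camera, label): "bbox" ([left, top, width, height] in pixels, round what is visible of it).
- bot.spot_point(camera, label): "point" ([column, row] in pixels: a listed point, or the origin of a listed thing).
The state is a dict: "time": time; "joint_positions": joint angles; "dq": joint speeds; "tau": joint torques, N m; "tool_pos": TCP position; "tcp_rot": TCP orientation; "contact_force": force on the tool from outside, world axes, zero at the start; "moment": the same for the moment, N m; "grip_width": finger opening in mm.
Only numpy, scipy, OpenCV 4.12 (cv2) and the standard library are available. Lean on these libraries where they do the work, as an engineer would, in place of code of your own. Each camera call takes 0.05 s, during which the arm holds its last target.

## Working session

There is one attempt and no reset: what is moved stays moved. The work goes in short steps, Python scripts to look and compute and a shell command to move; the robot and the scene stay as the last step left them, time stands still between calls to the robot, and variables do not carry over. Pictures are saved under pics/ and viewed, and the job is handed in when it is done.

```bash
mkdir -p pics; ls; python3 - <<'E'
from plant import bot
import cv2,json
o=bot.get_obs(); print(o)
for n in("top","side"):
    p,d=bot.capture(n); cv2.imwrite(f"pics/{n}0.png",cv2.cvtColor(p,cv2.COLOR_RGB2BGR))
    print(n,bot.camera_model(n))
E
```

```text
pics
{'time': 0.0, 'joint_positions': array([ 9.57970016e-01,  3.42754868e-01,  1.52502457e+00,  1.33297911e-05,
        1.27538030e+00, -1.45963958e-01]), 'dq': array([-1.64972315e-05, -8.80413185e-04, -1.12640560e-03, -3.68991993e-04,
       -2.49602013e-03,  3.11529519e-05]), 'tau': array([-4.98606787e-04, -4.31236053e+01, -2.44220442e+01,  7.19049876e-02,
        5.59838698e-02, -1.03943676e-04]), 'tool_pos': array([236.01980214, 468.50288218, 226.02563908]), 'tcp_rot': array([-1.72489385,  1.56922919, -2.19176009]), 'contact_force': array([-0.05339105,  0.1366883 , -0.15314479]), 'moment': array([0.00359908, 0.03085699, 0.02381986]), 'grip_width': 92.2793107585208}
top {'fx': 462.71264435196656, 'fy': 462.71264435196656, 'cx': 257.68259816262486, 'cy': 193.5490911555899, 'position': array([ 394.14102775, -112.21406149, 1402.02312337]), 'rotation': array([-3.09535913, -0.01234781, -1.55283703])}
side {'fx': 377.14410128047405, 'fy': 377.14410128047405, 'cx': 256.034496819238, 'cy': 194.19679568446116, 'position': array([ 289.2713215 , -916.41393151,  899.48337015]), 'rotation': array([-2.36136721, -0.00358004, -0.21222678])}
```

View pics/top0.png

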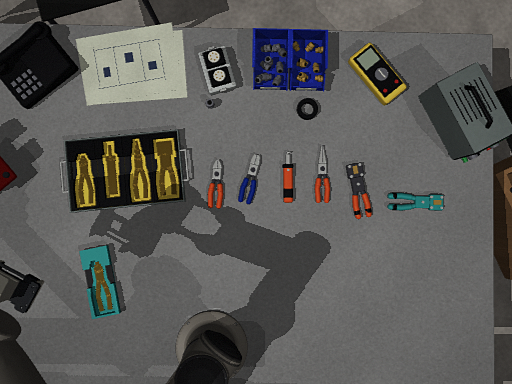

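View pics/side0.png

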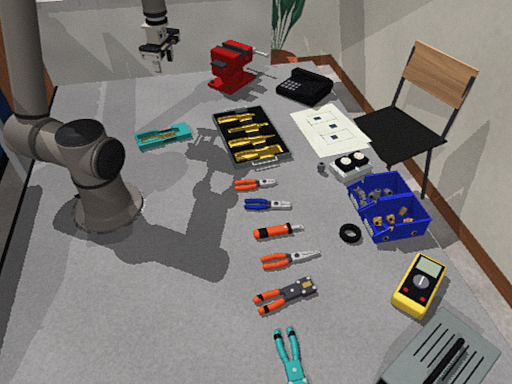

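Top view: the tray is at (125,170). Its cut-outs from left to right look like longnose or cutters (85), knife (111), pliers (140) and crimper (167). On the bench are cutters (216,183), blue pliers (250,178), knife (288,177), longnose (322,174) and crimper (359,188). The turquoise look-alikes are at (415,202) and (100,280).

```bash
cat > h.py <<'E'
import numpy as np,cv2
from plant import bot
from scipy.spatial.transform import Rotation as R
def cam(n):
    m=bot.camera_model(n); return m,R.from_euler('xyz',m['rotation']).as_matrix(),np.array(m['position'])
def atz(n,px,z):
    m,r,p=cam(n); d=r@np.array([(px[0]-m['cx'])/m['fx'],(px[1]-m['cy'])/m['fy'],1]); return p+d*(z-p[2])/d[2]
def proj(n,w):
    m,r,p=cam(n); c=r.T@(np.array(w,float)-p); return np.array([m['fx']*c[0]/c[2]+m['cx'],m['fy']*c[1]/c[2]+m['cy']])
def cloud(n,d):
    m,r,p=cam(n); v,u=np.mgrid[:384,:512]; c=np.stack([(u-m['cx'])/m['fx']*d,(v-m['cy'])/m['fy']*d,d],-1); return c@r.T+p
E
python3 - <<'E'
from h import *
p,d=bot.capture("top")
np.save('d0.npy',d);np.save('p0.npy',p)
Z=dict(cutters=8,longnose=8,crimper=9,knife=10)
for t in Z:
    for l,z in((t+'_mid',Z[t]),('foam_'+t+'_seat',11+Z[t])):
        for q in bot.spot_point("top",l)[:3]: print(l,np.round(q['point'],1),round(q['conf'],2),np.round(atz("top",q['point'],z),1))
W=cloud("top",d)
print('desk z',np.median(W[300:330,400:450,2]))
print('tray col z', np.round(W[170,60:195:3,2]))
s=cv2.resize(p[120:220,55:195],None,fx=5.6,fy=5.6,interpolation=cv2.INTER_CUBIC);cv2.imwrite('pics/tray.png',s[...,::-1])
s=cv2.resize(p[135:225,195:450],None,fx=3.1,fy=3.1,interpolation=cv2.INTER_CUBIC);cv2.imwrite('pics/tools.png',s[...,::-1])
E
```

```text
cutters_mid [215. 174.] 0.78 [515.6   1.6   8. ]
foam_cutters_seat [ 83.1 169. ] 0.73 [522.1 394.4  19. ]
foam_cutters_seat [ 97.5 277.8] 0.63 [200.5 340.7  19. ]
foam_cutters_seat [356.4 187. ] 0.28 [ 483.6 -424.1   19. ]
longnose_mid [322.9 165.3] 0.9 [ 548.3 -324.3    8. ]
foam_longnose_seat [136.3 164.3] 0.81 [539.3 236.5  19. ]
crimper_mid [356.6 182.7] 0.96 [ 497.3 -426.9    9. ]
crimper_mid [422.8 205.1] 0.74 [ 433.2 -628.1    9. ]
foam_crimper_seat [168.1 160.5] 0.82 [552.4 141.7  20. ]
knife_mid [286.4 173.2] 0.97 [ 522.  -213.9   10. ]
foam_knife_seat [110.3 165.9] 0.64 [532.8 313.2  21. ]
desk z -0.8681950492934902
tray col z [-3.  4. 26.  8. 10. 13. 15. 11. 15. 13. 13.  9.  9. 11.  7. 14. 17. 12.
 18. 10.  8. 10. 13. 16. 10. 13. 12. 15.  9. 18. 11. 10. 13. 14. 10.  9.
 15. 13. 11. 23.  6.  4. 20. -1.  2.]
```

View pics/tray.png

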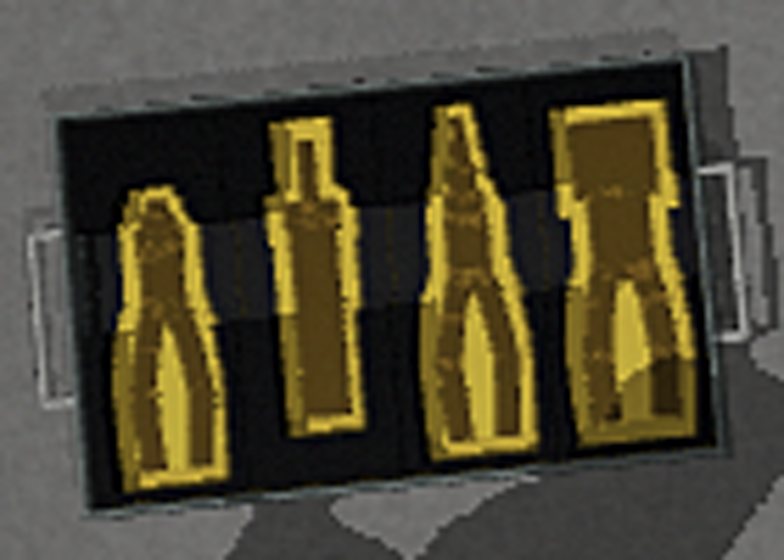

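View pics/tools.png

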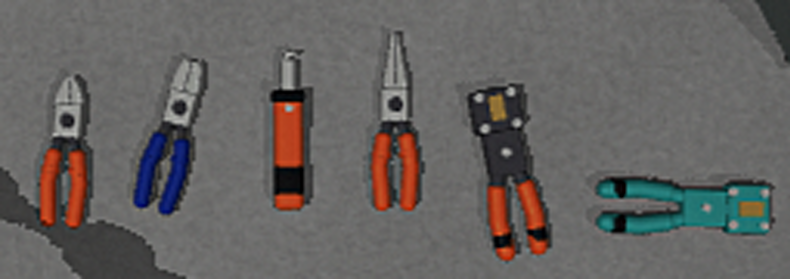

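Identity check: the four orange tools are clear in the crop (cutters, knife, longnose, crimper). The turquoise crimper is at crop (700,210), and the turquoise foam is at (100,280) outside the tray, so I leave both alone. The tray cut-outs left to right are cutters, knife, longnose and crimper, which matches the network. Next I measure the axes.

```bash
cat > meas.py <<'E'
from h import *
import sys
def axis(mask,z,pt,box,seat=False):
    # mask pixels -> world at plane z ; PCA + symmetric axis + extents from pt
    l,t,r,b=box; m=np.zeros_like(mask); m[t:b,l:r]=mask[t:b,l:r]
    n,lab,st,_=cv2.connectedComponentsWithStats(m.astype(np.uint8),connectivity=8)
    ys,xs=np.nonzero(m)
    P=np.array([atz("top",(x,y),z)[:2] for x,y in zip(xs,ys)])
    c=P.mean(0); w,v=np.linalg.eigh(np.cov((P-c).T)); a=v[:,1]; a*=np.sign(a[0])
    # refine: direction best mirror symmetric via minAreaRect as 2nd opinion
    rect=cv2.minAreaRect(P.astype(np.float32)); bx=cv2.boxPoints(rect); e=max((bx[1]-bx[0],bx[2]-bx[1]),key=np.linalg.norm); e=e/np.linalg.norm(e)*np.sign(e[0])
    n_=np.array([-a[1],a[0]]); s=(P-c)@a; u=(P-c)@n_
    print(' n',len(P),'cen',np.round(c,1),'PCA deg %.1f rect deg %.1f'%(np.degrees(np.arctan2(a[1],a[0])),np.degrees(np.arctan2(e[1],e[0]))),'ext along %.0f..%.0f lat %.0f..%.0f'%(s.min(),s.max(),u.min(),u.max()), 'rel pt: front %.0f back %.0f, pt lateral %.1f'%(s.max()-(pt-c)@a, s.min()-(pt-c)@a,(pt-c)@n_))
    return c,a,s,u
E
python3 - <<'E'
from meas import *
D=[];Ps=[]
for i in range(12):
    p,d=bot.capture("top"); D.append(d);Ps.append(p)
D=np.array(D); d=np.median(np.where(D>0,D,np.nan),0); p=np.median(Ps,0).astype(np.uint8)
d=np.nanmean(np.where(D>0,D,np.nan),0)
np.save('dm.npy',d);np.save('pm.npy',p)
W=cloud("top",d); bench=np.nanmedian(W[290:340,350:450,2]); print('bench',bench, 'std',np.nanstd(W[290:340,350:450,2]))
up=W[...,2]>6
cv2.imwrite('pics/up.png',cv2.resize((up*255).astype(np.uint8)[110:230,55:455],None,fx=2,fy=2,interpolation=cv2.INTER_NEAREST))
hsv=cv2.cvtColor(p,cv2.COLOR_RGB2HSV); yel=(hsv[...,0]>15)&(hsv[...,0]<35)&(hsv[...,1]>120)&(hsv[...,2]>45)
cv2.imwrite('pics/yel.png',cv2.resize((yel*255).astype(np.uint8)[120:220,55:195],None,fx=5,fy=5,interpolation=cv2.INTER_NEAREST))
for l,z,px,box in (('cutters',10,(215,174),(203,150,231,215)),('knife',12,(286.4,173.2),(275,145,300,210)),('longnose',10,(322.9,165.3),(308,138,338,212)),('crimper',11,(356.6,182.7),(340,155,378,224))):
    print(l);axis(up,z,atz("top",px,z)[:2],box)
for l,zz,px,box in (('cutters',19,(83.1,169),(72,140,99,212)),('knife',21,(110.3,165.9),(100,130,122,205)),('longnose',19,(136.3,164.3),(126,130,153,206)),('crimper',20,(168.1,160.5),(153,130,183,206))):
    print('seat',l);axis(yel,11,atz("top",px,zz)[:2],box)
E
```

```text
bench -0.7023333210563578 std 0.8493329022665356
cutters
 n 442 cen [480.8  -0.9] PCA deg -2.2 rect deg 1.2 ext along -67..77 lat -22..22 rel pt: front 43 back -102, pt lateral 3.7
knife
 n 431 cen [ 501.3 -217.2] PCA deg 0.9 rect deg 0.8 ext along -66..88 lat -14..16 rel pt: front 67 back -87, pt lateral 3.2
longnose
 n 478 cen [ 509.  -321.2] PCA deg 0.8 rect deg 0.7 ext along -72..101 lat -22..21 rel pt: front 62 back -111, pt lateral -3.3
crimper
 n 727 cen [ 479.3 -430.4] PCA deg 11.2 rect deg 12.3 ext along -88..78 lat -27..27 rel pt: front 60 back -106, pt lateral 0.5
seat cutters
 n 913 cen [482.8 392.1] PCA deg 6.1 rect deg 2.1 ext along -73..89 lat -30..30 rel pt: front 50 back -112, pt lateral -1.9
seat knifeTraceback (most recent call last):
  File "<stdin>", line 16, in <module>
  File "meas.py", line 8, in axis
    P=np.array([atz("top",(x,y),z)[:2] for x,y in zip(xs,ys)])
                ~~~^^^^^^^^^^^^^^^
  File "h.py", line 7, in atz
    m,r,p=cam(n); d=r@np.array([(px[0]-m['cx'])/m['fx'],(px[1]-m['cy'])/m['fy'],1]); return p+d*(z-p[2])/d[2]
          ~~~^^^
  File "h.py", line 5, in cam
    m=bot.camera_model(n); return m,R.from_euler('xyz',m['rotation']).as_matrix(),np.array(m['position'])
ValueError: time passes only in moves, steps and waits
```

```bash
python3 - <<'E'
import cv2,numpy as np
a=cv2.imread('pics/up.png');b=cv2.imread('pics/yel.png');c=np.zeros((600,800,3),np.uint8)
c[:240,:800]=a;c[250:250+350,:700]=b[:350];cv2.imwrite('pics/mm.png',c)
E
```

```text
(no output)
```

View pics/mm.png

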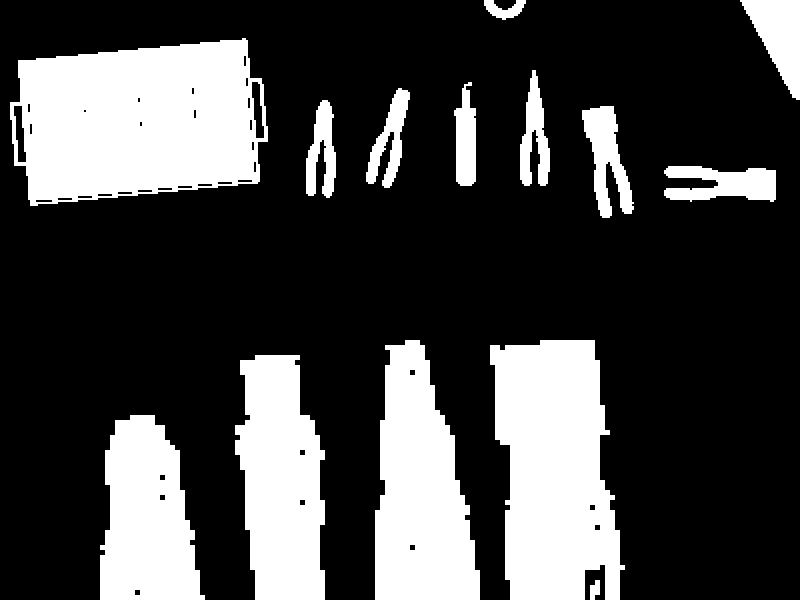

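```bash
python3 - <<'E'
s=open('h.py').read()
s=s.replace("def cam(n):\n    m=bot.camera_model(n); return","""import pickle,os
_C=pickle.load(open('cam.pkl','rb')) if os.path.exists('cam.pkl') else {n:bot.camera_model(n) for n in('top','side')}
if not os.path.exists('cam.pkl'): pickle.dump(_C,open('cam.pkl','wb'))
def cam(n):
    m=_C[n]; return""")
open('h.py','w').write(s)
E
cat > seat.py <<'E'
from meas import *
d=np.load('dm.npy');p=np.load('pm.npy')
hsv=cv2.cvtColor(p,cv2.COLOR_RGB2HSV)
# tray outline rect from depth
W=cloud("top",d); up=(W[...,2]>15); m=np.zeros_like(up); m[120:220,55:195]=up[120:220,55:195]
n,lab,st,_=cv2.connectedComponentsWithStats(cv2.morphologyEx(m.astype(np.uint8),cv2.MORPH_OPEN,np.ones((7,7))))
k=1+np.argmax(st[1:,4]); ys,xs=np.nonzero(lab==k)
P=np.array([atz("top",(x,y),26)[:2] for x,y in zip(xs,ys)]); r=cv2.minAreaRect(P.astype(np.float32)); print('tray',r)
for px in ((165,82+0),):pass
print('yellow px vals',hsv[165,75:100].tolist()[::2])
yel=(hsv[...,0]>15)&(hsv[...,0]<35)&(hsv[...,1]>120)&(hsv[...,2]>45)
br=(hsv[...,0]>12)&(hsv[...,0]<35)&(hsv[...,1]>110)&(hsv[...,2]>45)&(hsv[...,2]<115)
cv2.imwrite('pics/br.png',cv2.resize((br*160+yel*60).astype(np.uint8)[120:220,55:195],None,fx=5.6,fy=5.6,interpolation=cv2.INTER_NEAREST))
for l,zz,px,box in (('cutters',19,(83.1,169),(72,140,99,212)),('knife',21,(110.3,165.9),(100,130,122,205)),('longnose',19,(136.3,164.3),(126,130,153,206)),('crimper',20,(168.1,160.5),(153,130,183,206))):
    print('seat',l);axis(yel,11,atz("top",px,zz)[:2],box)
E
python3 seat.py
```

```text
tray ((458.1264953613281, 304.4608154296875), (90.16577911376953, 104.99919128417969), 6.324672698974609)
yellow px vals [[114, 137, 26], [25, 177, 193], [22, 188, 102], [21, 185, 80], [21, 185, 105], [21, 184, 79], [18, 198, 40], [25, 177, 206], [26, 54, 33], [120, 9, 27], [120, 9, 28], [23, 87, 35], [120, 9, 28]]
seat cutters
 n 913 cen [482.8 392.1] PCA deg 6.1 rect deg 2.1 ext along -73..89 lat -30..30 rel pt: front 50 back -112, pt lateral -1.9
seat knife
 n 789 cen [523. 314.] PCA deg 6.5 rect deg 8.6 ext along -83..87 lat -26..24 rel pt: front 78 back -93, pt lateral -1.9
seat longnose
 n 1001 cen [510.1 229.6] PCA deg 6.8 rect deg 6.0 ext along -81..110 lat -30..31 rel pt: front 81 back -110, pt lateral 3.4
seat crimper
 n 1243 cen [530.8 150. ] PCA deg 5.9 rect deg 6.8 ext along -92..91 lat -36..33 rel pt: front 71 back -113, pt lateral -10.5
```

View pics/br.png

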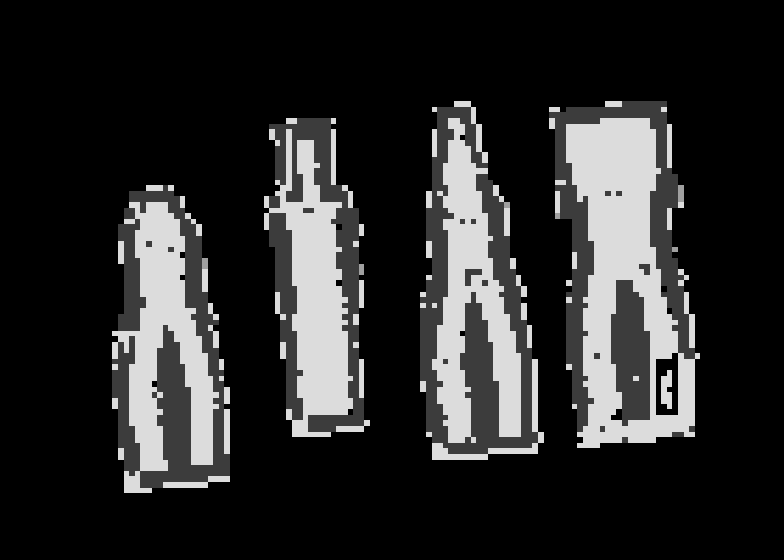

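```bash
cat > fit.py <<'E'
from meas import *
from scipy.optimize import minimize
def both(poly): return [poly,[(x,-y) for x,y in poly]]
H=[(-10,2),(-40,10),(-104,10),(-104,23),(-70,23.5),(-30,17),(-10,12)]
T={'cutters':[[(-17,-13),(17,-13),(30,-10),(42,-4),(42,4),(30,10),(17,13),(-17,13)]]+both(H),
'longnose':[[(-17,-13),(17,-13),(71,-3),(71,3),(17,13),(-17,13)]]+both(H),
'crimper':[[(-20,-18),(20,-18),(20,-24),(63,-24),(63,24),(20,24),(20,18),(-20,18)]]+both([(-20,2),(-40,12),(-104,13),(-104,27),(-70,27),(-20,18)]),
'knife':[[(-84,-14),(28,-14),(28,-6),(70,-6),(70,6),(28,6),(28,14),(-84,14)]]}
S=6
def raster(t,pose,z,box,cut=None):
    l,tp,r,b=box; x,y,a=pose; c,s=np.cos(a),np.sin(a); im=np.zeros(((b-tp)*S,(r-l)*S),np.uint8)
    for poly in T[t]:
        q=[proj("top",(x+c*u-s*v,y+s*u+c*v,z)) for u,v in poly]
        q=[((u-l+.5)*S,(v-tp+.5)*S) for u,v in q]
        cv2.fillPoly(im,[np.round(np.array(q)*16).astype(np.int32)],1,shift=4)
    return cv2.resize(im.astype(np.float32),(r-l,b-tp),interpolation=cv2.INTER_AREA)
def fit(mask,t,z,box,p0,wgt=None):
    l,tp,r,b=box; m=mask[tp:b,l:r].astype(np.float32); w=np.ones_like(m) if wgt is None else wgt[tp:b,l:r].astype(np.float32)
    def cost(q):
        im=raster(t,(q[0],q[1],q[2]/100),z,box); return (np.abs(im-m)*w).sum()/(m*w).sum()
    best=None
    for dx in(-6,0,6):
        s=minimize(cost,[p0[0]+dx,p0[1],p0[2]*100],method='Nelder-Mead',options=dict(initial_simplex=np.array([p0[0]+dx,p0[1],p0[2]*100])+np.array([[0,0,0],[5,0,0],[0,5,0],[0,0,5]])))
        if best is None or s.fun<best.fun: best=s
    return best.x[0],best.x[1],best.x[2]/100,best.fun
E
python3 - <<'E'
from fit import *
d=np.load('dm.npy');p=np.load('pm.npy');hsv=cv2.cvtColor(p,cv2.COLOR_RGB2HSV)
up=cloud("top",d)[...,2]>6
yel=(hsv[...,0]>15)&(hsv[...,0]<35)&(hsv[...,1]>120)&(hsv[...,2]>45)
br=((hsv[...,0]>12)&(hsv[...,0]<35)&(hsv[...,1]>110)&(hsv[...,2]>45)&(hsv[...,2]<115)).astype(np.uint8)
inner=cv2.erode(yel.astype(np.uint8),np.ones((3,3)))  # drop rim
br=br&inner
v=p.copy()
for t,z,px,box,a in (('cutters',8,(215,174),(203,150,231,215),-.04),('knife',12,(286.4,173.2),(275,145,300,210),.015),('longnose',8,(322.9,165.3),(308,138,338,212),.013),('crimper',12,(356.6,182.7),(340,155,378,224),.2)):
    q=atz("top",px,z); r=fit(up,t,z,box,(q[0],q[1],a)); print(t,np.round(r[:2],1),'deg %.1f cost %.2f'%(np.degrees(r[2]),r[3]),'spot',np.round(q,1))
    e=raster(t,r,z,box)>.5; e=e&~cv2.erode(e.astype(np.uint8),np.ones((3,3))).astype(bool); v[box[1]:box[3],box[0]:box[2]][e]=(0,255,0)
for t,z,zz,px,box in (('cutters',11,19,(83.1,169),(72,140,99,212)),('knife',11,21,(110.3,165.9),(100,130,122,205)),('longnose',11,19,(136.3,164.3),(126,130,153,206)),('crimper',11,20,(168.1,160.5),(153,130,183,206))):
    q=atz("top",px,zz); w=np.ones_like(up); 
    if t=='crimper': w[182:]=0
    r=fit(br,t,z,box,(q[0],q[1],.11),w); print('seat',t,np.round(r[:2],1),'deg %.1f cost %.2f'%(np.degrees(r[2]),r[3]),'spot',np.round(q,1))
    e=raster(t,r,z,box)>.5; e=e&~cv2.erode(e.astype(np.uint8),np.ones((3,3))).astype(bool); v[box[1]:box[3],box[0]:box[2]][e]=(0,255,0)
a=cv2.resize(v[120:220,55:195],None,fx=4,fy=4,interpolation=cv2.INTER_NEAREST); b=cv2.resize(v[135:225,195:395],None,fx=4,fy=2.2,interpolation=cv2.INTER_NEAREST)
c=np.zeros((600,800,3),np.uint8);c[:400,:560]=a;c[400:400+b.shape[0]]=b;cv2.imwrite('pics/fit.png',c[...,::-1])
E
```

```text
cutters [518.4  -2. ] deg -2.3 cost 0.26 spot [515.6   1.6   8. ]Traceback (most recent call last):
  File "<stdin>", line 11, in <module>
  File "fit.py", line 11, in raster
    l,tp,r,b=box; x,y,a=pose; c,s=np.cos(a),np.sin(a); im=np.zeros(((b-tp)*S,(r-l)*S),np.uint8)
                  ^^^^^
ValueError: too many values to unpack (expected 3)
```

```bash
sed -i 's/x,y,a=pose;/x,y,a=pose[:3];/' fit.py; cat > f2.py <<'E'
from fit import *
d=np.load('dm.npy');p=np.load('pm.npy');hsv=cv2.cvtColor(p,cv2.COLOR_RGB2HSV)
up=cloud("top",d)[...,2]>6
yel=(hsv[...,0]>15)&(hsv[...,0]<35)&(hsv[...,1]>120)&(hsv[...,2]>45)
br=((hsv[...,0]>12)&(hsv[...,0]<35)&(hsv[...,1]>110)&(hsv[...,2]>45)&(hsv[...,2]<115)).astype(np.uint8)
inner=cv2.erode(yel.astype(np.uint8),np.ones((3,3)))
br=br&inner
v=p.copy()
for t,z,px,box,a in (('cutters',8,(215,174),(203,150,231,215),-.04),('knife',12,(286.4,173.2),(275,145,300,210),.015),('longnose',8,(322.9,165.3),(308,138,338,212),.013),('crimper',12,(356.6,182.7),(340,155,378,224),.2)):
    q=atz("top",px,z); r=fit(up,t,z,box,(q[0],q[1],a)); print(t,np.round(r[:2],1),'deg %.1f cost %.2f'%(np.degrees(r[2]),r[3]),'spot',np.round(q,1))
    e=raster(t,r,z,box)>.5; e=e&~cv2.erode(e.astype(np.uint8),np.ones((3,3))).astype(bool); v[box[1]:box[3],box[0]:box[2]][e]=(0,255,0)
for t,z,zz,px,box in (('cutters',11,19,(83.1,169),(72,140,99,212)),('knife',11,21,(110.3,165.9),(100,130,122,205)),('longnose',11,19,(136.3,164.3),(126,130,153,206)),('crimper',11,20,(168.1,160.5),(153,130,183,206))):
    q=atz("top",px,zz); w=np.ones_like(up); 
    if t=='crimper': w[182:]=0
    r=fit(br,t,z,box,(q[0],q[1],.11),w); print('seat',t,np.round(r[:2],1),'deg %.1f cost %.2f'%(np.degrees(r[2]),r[3]),'spot',np.round(q,1))
    e=raster(t,r,z,box)>.5; e=e&~cv2.erode(e.astype(np.uint8),np.ones((3,3))).astype(bool); v[box[1]:box[3],box[0]:box[2]][e]=(0,255,0)
a=cv2.resize(v[120:220,55:195],None,fx=4,fy=4,interpolation=cv2.INTER_NEAREST); b=cv2.resize(v[135:225,195:395],None,fx=4,fy=2.2,interpolation=cv2.INTER_NEAREST)
c=np.zeros((600,800,3),np.uint8);c[:400,:560]=a;c[400:400+b.shape[0]]=b;cv2.imwrite('pics/fit.png',c[...,::-1])
E
python3 f2.py
```

```text
cutters [518.4  -2. ] deg -2.3 cost 0.26 spot [515.6   1.6   8. ]
knife [ 519.1 -217.1] deg 1.1 cost 0.11 spot [ 521.8 -213.7   12. ]
longnose [ 541. -321.] deg 1.2 cost 0.26 spot [ 548.3 -324.3    8. ]
crimper [ 494.3 -427.4] deg 11.3 cost 0.17 spot [ 497.1 -426.2   12. ]
seat cutters [522.1 396.6] deg 6.6 cost 0.34 spot [522.1 394.4  19. ]
seat knife [535.1 315.5] deg 6.0 cost 0.25 spot [532.8 313.2  21. ]
seat longnose [542.1 234.1] deg 7.1 cost 0.33 spot [539.3 236.5  19. ]
seat crimper [549.9 152.6] deg 6.9 cost 0.16 spot [552.4 141.7  20. ]
```

View pics/fit.png

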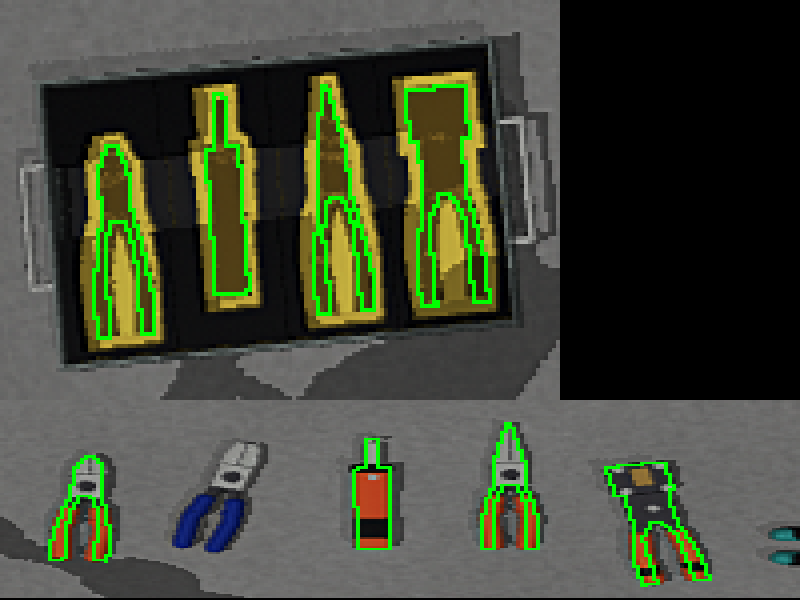

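```bash
cat > go.py <<'E'
import sys
from h import *
PT=dict(cutters=(517.5,-1.5,-2.3),longnose=(541.5,-321.3,1.2),crimper=(494.5,-427.3,11.5),knife=(519.5,-216.8,1.1),
 Scutters=(522.3,396.6,6.5),Sknife=(532.5,315.2,6.5),Slongnose=(541.3,233.9,6.5),Scrimper=(550.3,152.5,6.5))
def plan(name,z=None):
    o=bot.get_obs(); M=R.from_euler('xyz',o['tcp_rot']).as_matrix(); P=np.array(o['tool_pos'])
    x,y,h=PT[name]
    h=np.radians(h); want=np.array([-np.sin(h),np.cos(h),0]); cur=M[:,1]
    best=None
    for s in(1,-1):
        w=s*want
        # rotate about tool x by a: new y = cos a *y + sin a * z
        a=np.arctan2(w@M[:,2],w@M[:,1])
        if best is None or abs(a)<abs(best): best=a
    d=np.array([x,y,P[2] if z is None else z])-P
    s=M.T@d/10
    c,sn=np.cos(best),np.sin(best); s2=[s[0],c*s[1]+sn*s[2],-sn*s[1]+c*s[2]]
    print(name,'t %.2f'%o['time'],'pos',np.round(P,1),'tilt',np.round(M[:,0],3),'w %.1f'%o['grip_width'],'F',np.round(o['contact_force'],1),'j6 %.2f'%o['joint_positions'][5])
    print('  turn %.3f rad; shift now axes cm'%best,np.round(s,2),' shift after turn',np.round(s2,2))
plan(sys.argv[1],float(sys.argv[2]) if len(sys.argv)>2 else None)
E
python3 go.py cutters 150; python3 -m handwheel '[[[0,0,0,0]]]' 0.6
```

```text
cutters t 1.15 pos [236.2 468.9 226.7] tilt [ 0.  0. -1.] w 91.8 F [ 0.3 -0.8 -0.4] j6 -0.15
  turn -0.427 rad; shift now axes cm [  7.67 -29.35  46.28]  shift after turn [  7.67 -45.87  29.99]
time: 1.23
tool_pos: [236.2, 468.9, 226.7]
tcp_rot: [1.771, 1.571, 1.304]
contact_force: [0.0, 0.1, -0.1]
grip_width: 88.6
```

```bash
python3 -m handwheel '[[[0,0,0,-0.107],[0,0,0,-0.107],[0,0,0,-0.107],[0,0,0,-0.106]]]' 0.6 >/dev/null
python3 -m handwheel '[[[0.5,-2.87,1.87,0],[0.5,-2.87,1.87,0],[0.5,-2.87,1.87,0],[0.5,-2.87,1.87,0],[0.5,-2.87,1.87,0],[0.5,-2.87,1.87,0],[0.5,-2.87,1.87,0],[0.5,-2.87,1.87,0]]]'
python3 -m handwheel '[[[0.5,-2.87,1.87,0],[0.5,-2.87,1.87,0],[0.5,-2.87,1.87,0],[0.5,-2.87,1.87,0],[0.5,-2.87,1.87,0],[0.5,-2.87,1.87,0],[0.5,-2.87,1.87,0],[0.5,-2.87,1.87,0]]]'
python3 -m handwheel '[[[0,0,0,0],[0,0,0,0]]]'
python3 go.py cutters 4
```

```text
time: 2.23
tool_pos: [377.2, 232.1, 186.7]
tcp_rot: [0.541, 1.57, 0.501]
contact_force: [1.2, 1.3, 0.0]
grip_width: 55.2
time: 2.9
tool_pos: [517.7, -3.6, 146.6]
tcp_rot: [0.323, 1.57, 0.283]
contact_force: [0.7, 0.5, -0.1]
grip_width: 55.2
time: 3.07
tool_pos: [517.3, -3.3, 146.2]
tcp_rot: [2.849, 1.57, 2.806]
contact_force: [-0.3, -0.4, 0.1]
grip_width: 55.4
cutters t 3.07 pos [517.3  -3.3 146.2] tilt [-0.001  0.    -1.   ] w 55.4 F [-0.3 -0.4  0.1] j6 -1.68
  turn -0.003 rad; shift now axes cm [14.22  0.18  0.03]  shift after turn [14.22  0.18  0.03]
```

```bash
python3 -m handwheel '[[[3.5,0.18,0,0],[3.5,0,0,0],[3,0,0,0],[2,0,0,0],[1.2,0,0,0],[0.6,0,0,0],[0.4,0,0,0],[0,0,0,0]]]'
python3 -m handwheel '[[[0,0,0,0],[0,0,0,0],[0,0,0,0],[0,0,0,0],[0,0,0,0],[0,0,0,0]]]' 0
python3 go.py Scutters
```

```text
time: 3.73
tool_pos: [516.8, 0.6, 4.7]
tcp_rot: [2.443, 1.571, 2.404]
contact_force: [-0.5, 0.5, -0.5]
grip_width: 55.2
time: 4.23
tool_pos: [517.4, -0.3, 5.2]
tcp_rot: [-0.183, 1.57, -0.223]
contact_force: [-1.5, -0.9, 2.9]
grip_width: 25.4
Scutters t 4.23 pos [ 5.174e+02 -3.000e-01  5.200e+00] tilt [ 0.001 -0.    -1.   ] w 25.4 F [-1.5 -0.9  2.9] j6 -1.68
  turn -0.153 rad; shift now axes cm [-1.000e-02  3.968e+01 -1.090e+00]  shift after turn [-1.000e-02  3.938e+01  4.980e+00]
```

```bash
python3 -m handwheel '[[[-0.5,0,0,0],[-1.5,0,0,0],[-3,0,0,0],[-3,0,0,0],[-2,0,0,0],[0,0,0,-0.05],[0,0,0,-0.053],[0,0,0,-0.05]]]'
python3 -m handwheel '[[[0,2,0.25,0],[0,3.5,0.44,0],[0,4,0.5,0],[0,4,0.5,0],[0,4,0.5,0],[0,4,0.5,0],[0,4,0.5,0],[0,4,0.5,0]]]'
python3 -m handwheel '[[[0,4,0.5,0],[0,3,0.4,0],[0,2,0.25,0],[0,0.88,0.14,0],[0,0,0,0],[0,0,0,0]]]'
python3 go.py Scutters 40
python3 - <<'E'
from h import *
p,d=bot.capture("top");cv2.imwrite('pics/c1.png',cv2.resize(p[110:230,40:250],None,fx=3.8,fy=3.8)[...,::-1])
E
```

```text
time: 4.9
tool_pos: [516.9, 0.0, 105.3]
tcp_rot: [0.319, 1.57, 0.435]
contact_force: [-0.0, 0.3, -1.7]
grip_width: 25.9
time: 5.57
tool_pos: [519.5, 299.1, 104.7]
tcp_rot: [-3.057, 1.57, -2.944]
contact_force: [1.7, -0.6, -0.8]
grip_width: 25.8
time: 6.07
tool_pos: [521.7, 396.0, 104.3]
tcp_rot: [-2.423, 1.569, -2.309]
contact_force: [-0.2, -1.5, -2.2]
grip_width: 25.9
Scutters t 6.07 pos [521.7 396.  104.3] tilt [-0.001 -0.001 -1.   ] w 25.9 F [-0.2 -1.5 -2.2] j6 -1.15
  turn 0.000 rad; shift now axes cm [6.43 0.06 0.08]  shift after turn [6.43 0.06 0.08]
```

View pics/c1.png

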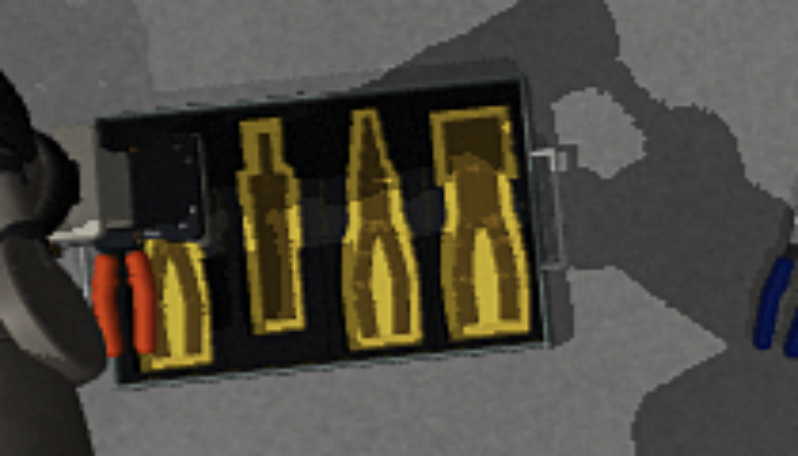

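```bash
python3 -m handwheel '[[[1,0.06,0.08,0],[2.5,0,0,0],[2,0,0,0],[1,0,0,0],[0.4,0,0,0],[0,0,0,0],[0,0,0,0]]]'
python3 go.py Scutters 16.5
python3 - <<'E'
from h import *
p,d=bot.capture("top");cv2.imwrite('pics/c2.png',cv2.resize(p[120:220,50:190],None,fx=5,fy=5,interpolation=cv2.INTER_CUBIC)[...,::-1])
p,d=bot.capture("side");cv2.imwrite('pics/c2s.png',cv2.resize(p[80:190,180:320],None,fx=5,fy=5,interpolation=cv2.INTER_CUBIC)[...,::-1])
E
```

```text
time: 6.7
tool_pos: [523.4, 397.4, 36.5]
tcp_rot: [0.439, 1.57, 0.551]
contact_force: [0.9, 0.3, -1.1]
grip_width: 25.7
Scutters t 6.70 pos [523.4 397.4  36.5] tilt [ 0.001  0.001 -1.   ] w 25.7 F [ 0.9  0.3 -1.1] j6 -1.15
  turn -0.001 rad; shift now axes cm [ 2.   -0.07 -0.12]  shift after turn [ 2.   -0.07 -0.12]
```

View pics/c2.png

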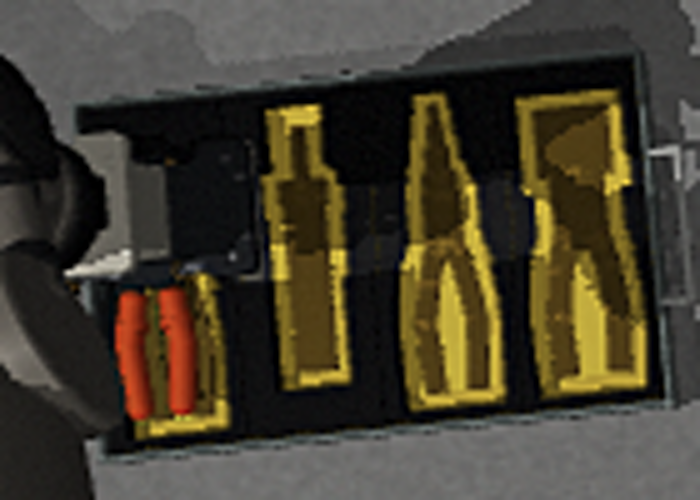

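View pics/c2s.png

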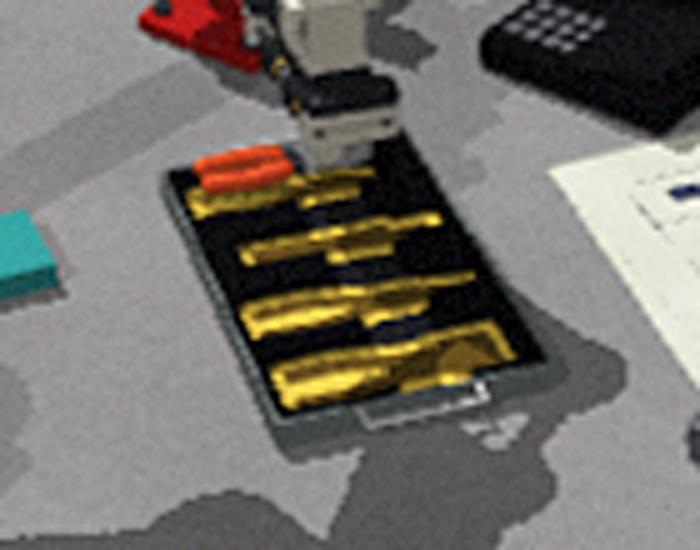

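```bash
python3 - <<'E'
from h import *
print(atz("top",(50+160/5,120+412/5),38), atz("top",(50+165/5,120+295/5),38))
o=bot.get_obs();print(o['tool_pos'])
E
```

```text
[421.9919583  387.17149702  38.        ] [490.86355566 386.68256163  38.        ]
[523.62652254 397.83789241  37.18261594]
```

```bash
python3 -m handwheel '[[[0.8,-0.1,-0.12,0],[0.6,0,0,0],[0.3,0,0,0],[0.15,0,0,0],[0.1,0,0,0],[0.1,0,0,0],[0,0,0,0],[0,0,0,0]]]'
python3 go.py Scutters 16.2
```

```text
time: 7.47
tool_pos: [521.2, 396.3, 16.3]
tcp_rot: [-2.668, 1.57, -2.554]
contact_force: [-3.8, -3.1, 6.3]
grip_width: 25.5
Scutters t 7.47 pos [521.2 396.3  16.3] tilt [-0.001 -0.    -1.   ] w 25.5 F [-3.8 -3.1  6.3] j6 -1.15
  turn -0.000 rad; shift now axes cm [0.01 0.02 0.11]  shift after turn [0.01 0.02 0.11]
```

```bash
python3 -m handwheel '[[[0,0,0,0],[0,0,0,0],[0,0,0,0],[0,0,0,0]]]' 0.55
python3 -m handwheel '[[[-0.5,0,0,0],[-2,0,0,0],[-3.5,0,0,0],[-3,0,0,0],[-1,0,0,0]]]'
python3 go.py longnose 110
```

```text
time: 7.8
tool_pos: [521.9, 396.5, 15.3]
tcp_rot: [0.506, 1.57, 0.619]
contact_force: [0.3, 0.1, -0.2]
grip_width: 47.5
time: 8.22
tool_pos: [523.8, 397.7, 120.8]
tcp_rot: [0.426, 1.563, 0.539]
contact_force: [0.0, 0.6, 1.2]
grip_width: 50.6
longnose t 8.22 pos [523.8 397.7 120.8] tilt [ 0.007  0.004 -1.   ] w 50.6 F [0.  0.6 1.2] j6 -1.15
  turn 0.092 rad; shift now axes cm [  0.79 -71.64  -6.37]  shift after turn [  0.79 -71.92   0.26]
```

```bash
python3 -m handwheel '[[[0,-2,0,0.046],[0,-3.9,0,0.046],[0,-4,0,0],[0,-4,0,0],[0,-4,0,0],[0,-4,0,0],[0,-4,0,0],[0,-4,0,0]]]'
python3 - <<'E'
from h import *
p,d=bot.capture("top");cv2.imwrite('pics/c3.png',cv2.resize(p[120:220,50:200],None,fx=5,fy=5,interpolation=cv2.INTER_CUBIC)[...,::-1])
W=cloud("top",d)
p,d=bot.capture("side");cv2.imwrite('pics/c3s.png',cv2.resize(p[80:190,180:320],None,fx=5,fy=5,interpolation=cv2.INTER_CUBIC)[...,::-1])
E
python3 -m handwheel '[[[0,-4,0,0],[0,-4,0,0],[0,-4,0,0],[0,-4,0,0],[0,-4,0,0],[0,-4,0,0],[0,-4,0,0],[0,-4,0,0]]]'
python3 -m handwheel '[[[0,-4,0,0],[0,-3,0,0],[0,-2,0,0],[0,-1,0,0],[0,0,0,0],[0,0,0,0]]]'
python3 go.py longnose 5
```

```text
time: 8.88
tool_pos: [531.3, 95.9, 115.3]
tcp_rot: [0.293, 1.571, 0.314]
contact_force: [0.2, 0.0, -0.3]
grip_width: 50.2
time: 9.65
tool_pos: [538.5, -223.5, 115.2]
tcp_rot: [0.921, 1.57, 0.943]
contact_force: [0.5, 0.6, -0.9]
grip_width: 50.5
time: 10.15
tool_pos: [540.6, -321.1, 114.8]
tcp_rot: [1.97, 1.569, 1.992]
contact_force: [-0.7, 0.5, -0.2]
grip_width: 50.2
longnose t 10.15 pos [ 540.6 -321.1  114.8] tilt [-0.001  0.001 -1.   ] w 50.2 F [-0.7  0.5 -0.2] j6 -2.25
  turn 0.000 rad; shift now axes cm [10.98 -0.03  0.09]  shift after turn [10.98 -0.03  0.09]
```

View pics/c3.png

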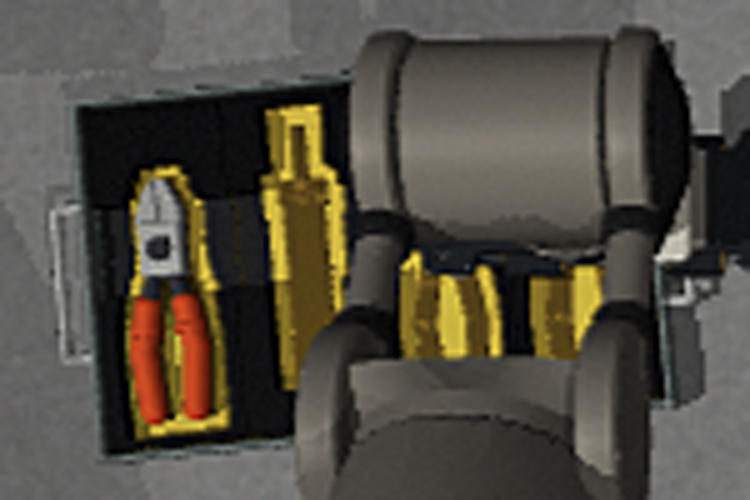

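View pics/c3s.png

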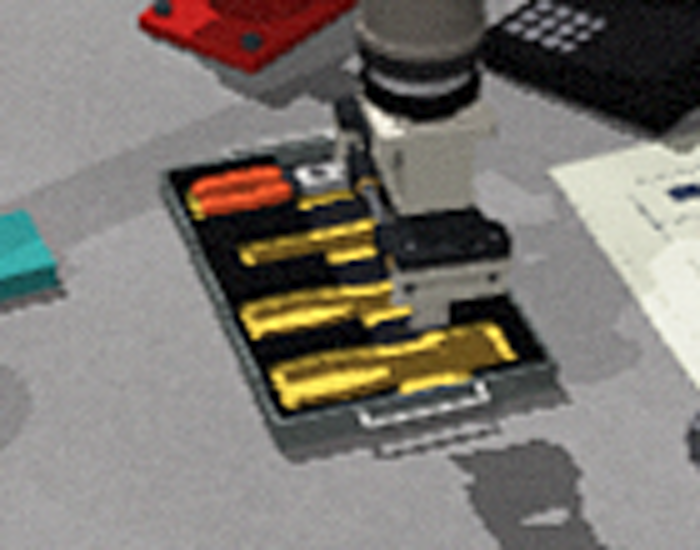

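The cutters lie inside their cut-out (crop 168,300). Next is the long-nose.

```bash
python3 -m handwheel '[[[2.5,0,0.09,0],[3,0,0,0],[2.5,0,0,0],[1.6,0,0,0],[0.9,0,0,0],[0.45,0,0,0],[0,0,0,0],[0,0,0,0]]]'
python3 -m handwheel '[[[0,0,0,0],[0,0,0,0],[0,0,0,0],[0,0,0,0],[0,0,0,0],[0,0,0,0]]]' 0
python3 -m handwheel '[[[-0.5,0,0,0],[-1.5,0,0,0],[-3,0,0,0],[-3,0,0,0],[-2,0,0,0],[0,0,0,0]]]'
python3 go.py Slongnose
```

```text
time: 10.82
tool_pos: [542.2, -321.9, 6.7]
tcp_rot: [-0.566, 1.569, -0.544]
contact_force: [0.4, -0.2, -0.1]
grip_width: 50.3
time: 11.32
tool_pos: [541.6, -322.4, 6.2]
tcp_rot: [-0.573, 1.57, -0.552]
contact_force: [-0.9, 0.4, 3.6]
grip_width: 25.4
time: 11.82
tool_pos: [543.5, -323.8, 110.7]
tcp_rot: [-0.67, 1.562, -0.648]
contact_force: [0.3, -0.4, -1.4]
grip_width: 25.7
Slongnose t 11.82 pos [ 543.5 -323.8  110.7] tilt [ 0.007 -0.005 -1.   ] w 25.7 F [ 0.3 -0.4 -1.4] j6 -2.25
  turn -0.092 rad; shift now axes cm [-0.28 55.76  0.97]  shift after turn [-0.28 55.43  6.1 ]
```

```bash
python3 -m handwheel '[[[0,0,0,-0.046],[0,0,0,-0.046],[0,2,0.22,0],[0,3.5,0.38,0],[0,4,0.44,0],[0,4,0.44,0],[0,4,0.44,0],[0,4,0.44,0]]]'
python3 -m handwheel '[[[0,4,0.44,0],[0,4,0.44,0],[0,4,0.44,0],[0,4,0.44,0],[0,4,0.44,0],[0,4,0.44,0],[0,4,0.44,0],[0,3,0.33,0]]]'
python3 -m handwheel '[[[0,2,0.22,0],[0,0.8,0.1,0],[0,0,0,0],[0,0,0,0]]]'
python3 go.py Slongnose 38
```

```text
time: 12.48
tool_pos: [539.4, -104.0, 104.3]
tcp_rot: [2.637, 1.568, 2.749]
contact_force: [1.4, 0.4, -2.8]
grip_width: 25.3
time: 13.15
tool_pos: [538.1, 208.9, 104.4]
tcp_rot: [2.916, 1.569, 3.03]
contact_force: [0.2, -0.6, -1.4]
grip_width: 25.5
time: 13.48
tool_pos: [538.9, 233.5, 104.7]
tcp_rot: [-2.732, 1.569, -2.618]
contact_force: [0.0, -0.2, -1.9]
grip_width: 25.3
Slongnose t 13.48 pos [538.9 233.5 104.7] tilt [-0.002 -0.001 -1.   ] w 25.3 F [ 0.  -0.2 -1.9] j6 -1.41
  turn 0.000 rad; shift now axes cm [6.67 0.02 0.26]  shift after turn [6.67 0.02 0.26]
```

```bash
python3 -m handwheel '[[[1,0.05,0.25,0],[2.5,0,0,0],[2,0,0,0],[0.8,0,0,0],[0.35,0,0,0],[0,0,0,0],[0,0,0,0]]]'
python3 go.py Slongnose 17
python3 - <<'E'
from h import *
p,d=bot.capture("top");cv2.imwrite('pics/l2.png',cv2.resize(p[120:220,50:200],None,fx=5,fy=5,interpolation=cv2.INTER_CUBIC)[...,::-1])
E
```

```text
time: 14.07
tool_pos: [542.6, 234.5, 39.9]
tcp_rot: [0.179, 1.57, 0.292]
contact_force: [-0.4, 0.9, -2.1]
grip_width: 25.6
Slongnose t 14.07 pos [542.6 234.5  39.9] tilt [ 0.001  0.    -1.   ] w 25.6 F [-0.4  0.9 -2.1] j6 -1.40
  turn -0.001 rad; shift now axes cm [ 2.29 -0.05 -0.14]  shift after turn [ 2.29 -0.05 -0.14]
```

View pics/l2.png

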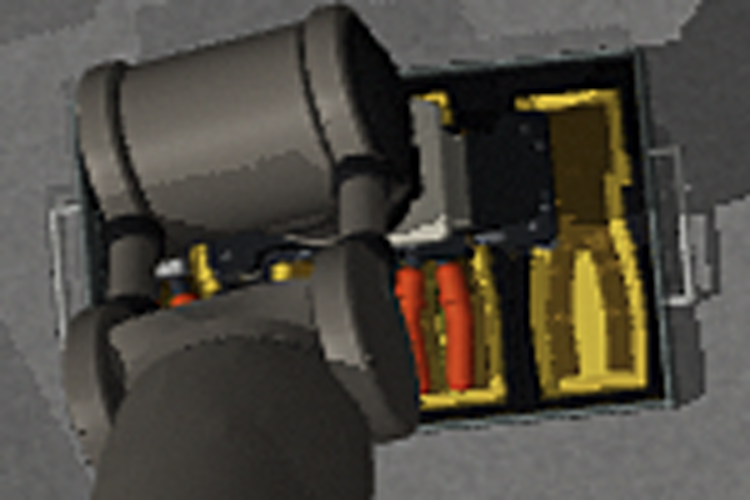

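```bash
python3 - <<'E'
from h import *
print(atz("top",(50+440/5-.4,120+388/5-.4),40), 'expected ~',541.5-103.3,234.2-11.8)
E
python3 -m handwheel '[[[0.8,-0.05,-0.14,0],[0.7,0,0,0],[0.3,0,0,0],[0.2,0,0,0],[0.1,0,0,0],[0.1,0,0,0],[0,0,0,0],[0,0,0,0]]]'
python3 go.py Slongnose 17
```

```text
[440.18902605 224.49087466  40.        ] expected ~ 438.2 222.39999999999998
time: 14.78
tool_pos: [540.7, 234.3, 17.4]
tcp_rot: [0.278, 1.57, 0.392]
contact_force: [-0.7, -0.4, -2.0]
grip_width: 25.8
Slongnose t 14.78 pos [540.7 234.3  17.4] tilt [ 0.  0. -1.] w 25.8 F [-0.7 -0.4 -2. ] j6 -1.41
  turn -0.000 rad; shift now axes cm [ 0.04 -0.05  0.05]  shift after turn [ 0.04 -0.05  0.05]
```

```bash
python3 -m handwheel '[[[0.05,0,0,0],[0.05,0,0,0],[0,0,0,0]]]'
python3 -m handwheel '[[[0,0,0,0],[0,0,0,0],[0,0,0,0],[0,0,0,0]]]' 0.55
python3 -m handwheel '[[[-0.5,0,0,0],[-2,0,0,0],[-3.5,0,0,0],[-3,0,0,0],[-1,0,0,0]]]' 0.65
python3 go.py crimper 110
```

```text
time: 15.03
tool_pos: [540.8, 234.3, 17.2]
tcp_rot: [0.171, 1.57, 0.285]
contact_force: [-3.3, -1.1, 5.7]
grip_width: 25.7
time: 15.37
tool_pos: [540.7, 234.3, 16.2]
tcp_rot: [0.418, 1.571, 0.531]
contact_force: [-0.4, -0.6, -0.6]
grip_width: 47.6
time: 15.78
tool_pos: [542.8, 234.9, 121.2]
tcp_rot: [0.178, 1.563, 0.291]
contact_force: [-0.2, 1.3, -0.3]
grip_width: 59.5
crimper t 15.78 pos [542.8 234.9 121.2] tilt [ 0.007  0.002 -1.   ] w 59.5 F [-0.2  1.3 -0.3] j6 -1.41
  turn -0.087 rad; shift now axes cm [  0.94 -65.25 -12.29]  shift after turn [  0.94 -63.93 -17.94]
```

```bash
python3 -m handwheel '[[[0,0,0,-0.044],[0,0,0,-0.043],[0,-2,-0.56,0],[0,-3.85,-1.08,0],[0,-3.85,-1.08,0],[0,-3.85,-1.08,0],[0,-3.85,-1.08,0],[0,-3.85,-1.08,0]]]'
python3 -m handwheel '[[[0,-3.85,-1.08,0],[0,-3.85,-1.08,0],[0,-3.85,-1.08,0],[0,-3.85,-1.08,0],[0,-3.85,-1.08,0],[0,-3.85,-1.08,0],[0,-3.85,-1.08,0],[0,-3.85,-1.08,0]]]'
python3 - <<'E'
from h import *
p,d=bot.capture("top");cv2.imwrite('pics/l3.png',cv2.resize(p[120:220,50:200],None,fx=5,fy=5,interpolation=cv2.INTER_CUBIC)[...,::-1])
E
python3 -m handwheel '[[[0,-3.85,-1.08,0],[0,-3.85,-1.08,0],[0,-2.6,-0.73,0],[0,-1.3,-0.36,0],[0,-0.3,-0.08,0],[0,0,0,0],[0,0,0,0]]]'
python3 go.py crimper 6
```

```text
time: 16.45
tool_pos: [523.9, 12.5, 116.2]
tcp_rot: [0.648, 1.571, 0.848]
contact_force: [0.5, 0.6, -0.2]
grip_width: 59.7
time: 17.12
tool_pos: [500.4, -306.8, 116.1]
tcp_rot: [1.549, 1.571, 1.749]
contact_force: [0.8, 0.0, 0.3]
grip_width: 59.8
time: 17.75
tool_pos: [492.1, -426.9, 115.9]
tcp_rot: [1.775, 1.569, 1.975]
contact_force: [-0.2, 0.4, 0.1]
grip_width: 59.9
crimper t 17.75 pos [ 492.1 -426.9  115.9] tilt [-0.001  0.001 -1.   ] w 59.9 F [-0.2  0.4  0.1] j6 -2.60
  turn -0.000 rad; shift now axes cm [10.99 -0.1   0.23]  shift after turn [10.99 -0.1   0.23]
```

View pics/l3.png

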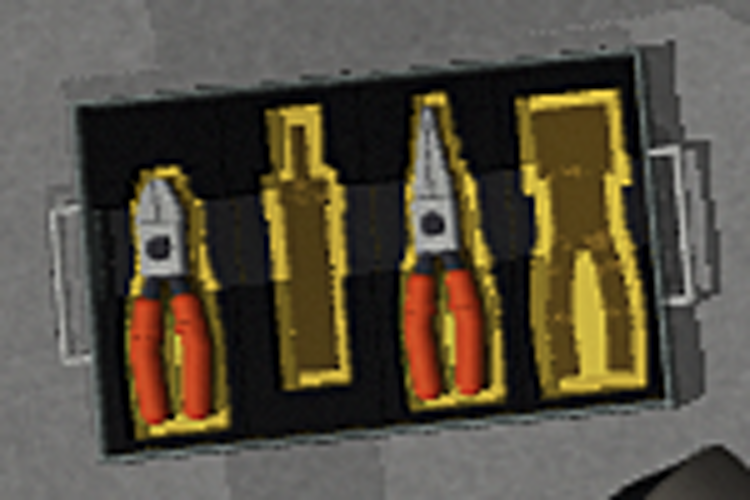

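Both pliers are home (crop 165,300 and 440,250). Now the crimper, the orange one with black bands at (359,188), not the turquoise one.

```bash
python3 -m handwheel '[[[2.5,-0.05,0.15,0],[3,0,0,0],[2.5,0,0,0],[1.6,0,0,0],[0.9,0,0,0],[0.5,0,0,0],[0,0,0,0],[0,0,0,0]]]'
python3 -m handwheel '[[[0,0,0,0],[0,0,0,0],[0,0,0,0],[0,0,0,0],[0,0,0,0],[0,0,0,0]]]' 0
python3 -m handwheel '[[[-0.5,0,0,0],[-1.5,0,0,0],[-3,0,0,0],[-3,0,0,0],[-2,0,0,0],[0,0,0,0],[0,0,0,0]]]'
python3 go.py Scrimper
```

```text
time: 18.42
tool_pos: [494.3, -428.3, 7.3]
tcp_rot: [-0.933, 1.569, -0.732]
contact_force: [0.0, -0.8, 0.2]
grip_width: 59.9
time: 18.92
tool_pos: [493.9, -428.8, 6.9]
tcp_rot: [-1.021, 1.569, -0.821]
contact_force: [-0.7, -1.6, 3.6]
grip_width: 35.6
time: 19.5
tool_pos: [493.6, -428.3, 106.4]
tcp_rot: [-0.807, 1.57, -0.607]
contact_force: [-1.4, -0.5, -3.3]
grip_width: 35.4
Scrimper t 19.50 pos [ 493.6 -428.3  106.4] tilt [ 0.001 -0.    -1.   ] w 35.4 F [-1.4 -0.5 -3.3] j6 -2.60
  turn 0.087 rad; shift now axes cm [-2.000e-02  5.579e+01  1.710e+01]  shift after turn [-2.000e-02  5.706e+01  1.220e+01]
```

```bash
python3 -m handwheel '[[[0,0,0,0.044],[0,0,0,0.043],[0,2,0.43,0],[0,3.9,0.84,0],[0,3.9,0.84,0],[0,3.9,0.84,0],[0,3.9,0.84,0],[0,3.9,0.84,0]]]'
python3 -m handwheel '[[[0,3.9,0.84,0],[0,3.9,0.84,0],[0,3.9,0.84,0],[0,3.9,0.84,0],[0,3.9,0.84,0],[0,3.9,0.84,0],[0,3.9,0.84,0],[0,3.9,0.84,0]]]'
python3 -m handwheel '[[[0,2.6,0.56,0],[0,1.3,0.28,0],[0,0.4,0.1,0],[0,0,0,0],[0,0,0,0]]]'
python3 -m handwheel '[[[1,0,0,0],[2.5,0,0,0],[2,0,0,0],[0.8,0,0,0],[0.3,0,0,0],[0,0,0,0],[0,0,0,0]]]'
python3 go.py Scrimper 18
python3 - <<'E'
from h import *
p,d=bot.capture("top");cv2.imwrite('pics/k2.png',cv2.resize(p[120:220,50:200],None,fx=5,fy=5,interpolation=cv2.INTER_CUBIC)[...,::-1])
p,d=bot.capture("side");cv2.imwrite('pics/k2s.png',cv2.resize(p[80:190,180:320],None,fx=5,fy=5,interpolation=cv2.INTER_CUBIC)[...,::-1])
E
```

```text
time: 20.17
tool_pos: [513.6, -206.8, 103.5]
tcp_rot: [2.46, 1.566, 2.573]
contact_force: [1.7, 0.1, -4.0]
grip_width: 35.7
time: 20.83
tool_pos: [545.0, 110.0, 103.7]
tcp_rot: [3.069, 1.566, -3.101]
contact_force: [1.3, -0.4, -4.3]
grip_width: 35.5
time: 21.25
tool_pos: [550.8, 150.6, 105.2]
tcp_rot: [-2.878, 1.569, -2.766]
contact_force: [0.4, -0.6, -3.3]
grip_width: 36.0
time: 21.83
tool_pos: [552.0, 151.5, 40.9]
tcp_rot: [0.039, 1.569, 0.152]
contact_force: [-0.2, 0.3, -2.8]
grip_width: 35.7
Scrimper t 21.83 pos [552.  151.5  40.9] tilt [ 0.001  0.    -1.   ] w 35.7 F [-0.2  0.3 -2.8] j6 -1.55
  turn -0.001 rad; shift now axes cm [ 2.29  0.12 -0.16]  shift after turn [ 2.29  0.12 -0.16]
```

View pics/k2.png

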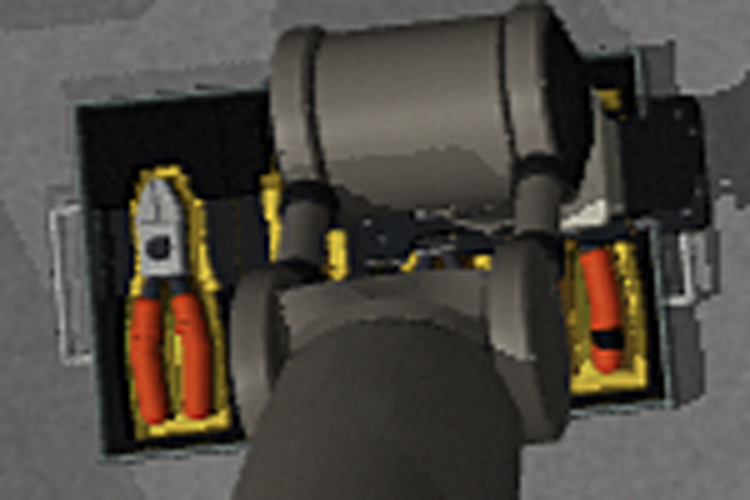

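View pics/k2s.png

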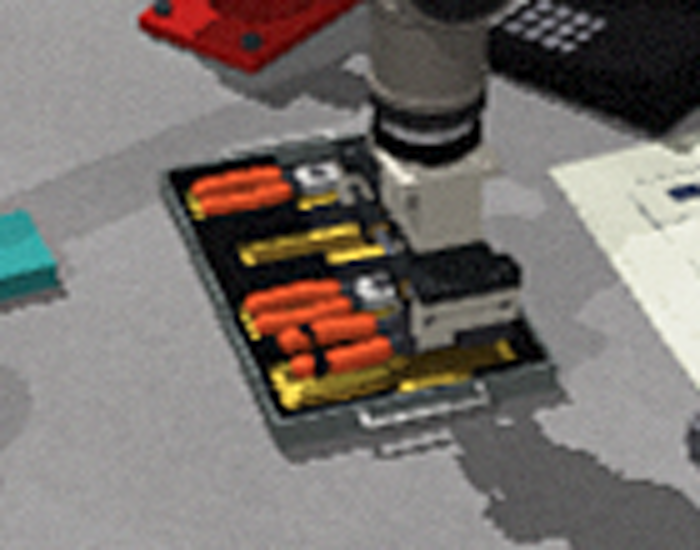

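```bash
python3 - <<'E'
from h import *
print(atz("top",(50+607/5-.4,120+368/5-.4),42),'expect',552-103.3+2.3,151.5-11.8-20)
E
python3 -m handwheel '[[[0.8,0.1,-0.16,0],[0.7,0,0,0],[0.3,0,0,0],[0.2,0,0,0],[0.1,0,0,0],[0.05,0,0,0],[0,0,0,0],[0,0,0,0]]]'
python3 go.py Scrimper 18
```

```text
[453.67062576 126.61116296  42.        ] expect 451.0 119.69999999999999
time: 22.6
tool_pos: [549.8, 152.7, 18.9]
tcp_rot: [0.181, 1.57, 0.294]
contact_force: [-0.3, 0.5, -3.3]
grip_width: 35.6
Scrimper t 22.60 pos [549.8 152.7  18.9] tilt [ 0.  0. -1.] w 35.6 F [-0.3  0.5 -3.3] j6 -1.55
  turn -0.000 rad; shift now axes cm [ 0.09 -0.03  0.05]  shift after turn [ 0.09 -0.03  0.05]
```

```bash
python3 - <<'E'
from h import *
p,d=bot.capture("top");cv2.imwrite('pics/k3.png',cv2.resize(p[155:210,150:195],None,fx=10,fy=10,interpolation=cv2.INTER_CUBIC)[...,::-1])
p,d=bot.capture("side");cv2.imwrite('pics/k3s.png',cv2.resize(p[120:170,220:300],None,fx=9,fy=9,interpolation=cv2.INTER_CUBIC)[...,::-1])
E
```

```text
(no output)
```

View pics/k3.png

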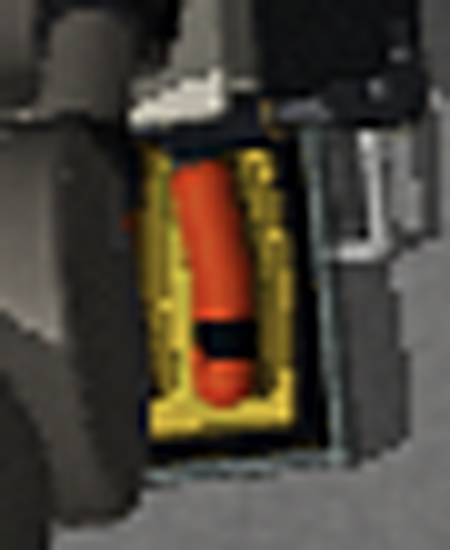

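View pics/k3s.png

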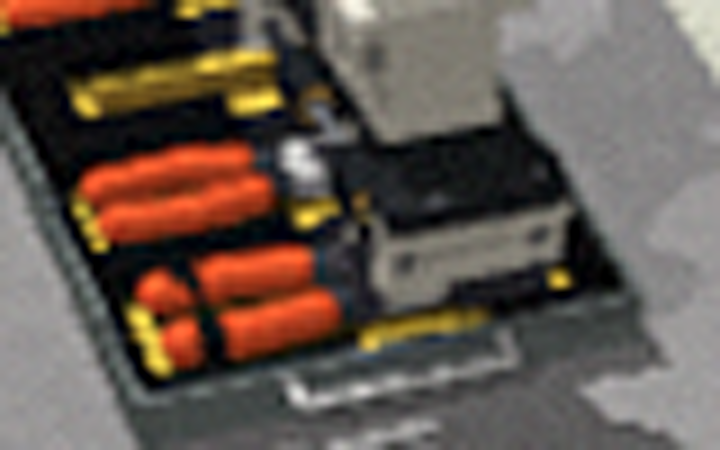

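```bash
python3 - <<'E'
from h import *
p0=np.load('pm.npy'); p1,_=bot.capture("top")
def tails(p,box,z,pose,side):
    hsv=cv2.cvtColor(p,cv2.COLOR_RGB2HSV); o=((hsv[...,0]<12)&(hsv[...,1]>150)&(hsv[...,2]>80))
    l,t,r,b=box; ys,xs=np.nonzero(o[t:b,l:r]); P=np.array([atz("top",(x+l,y+t),z)[:2] for x,y in zip(xs,ys)])
    h=np.radians(pose[2]); d=P-np.array(pose[:2]); X=d@[np.cos(h),np.sin(h)]; Y=d@[-np.sin(h),np.cos(h)]
    for a in range(-110,-30,10):
        for nm,k in(('L',Y>0),('R',Y<0)):
            k=k&(X>=a)&(X<a+10)
            if k.sum()>2: print(a,nm,k.sum(),round(Y[k].mean(),1),round(Y[k].min(),1),round(Y[k].max(),1),end=' | ')
    print('minX',X.min())
tails(p0,(340,155,378,224),12,(494.3,-427.4,11.3),0);print()
tails(p1,(164,160,185,206),24,(549.8,152.7,6.5),0);print()
E
```

```text
-110 L 4 14.9 10.0 19.4 | -110 R 4 -15.8 -20.3 -11.4 | -100 L 17 16.3 8.3 24.3 | -100 R 17 -16.6 -25.0 -9.0 | -90 R 5 -10.3 -13.7 -7.7 | -80 L 17 17.3 8.4 25.7 | -80 R 18 -18.1 -26.6 -10.0 | -70 L 20 16.4 8.6 25.1 | -70 R 19 -17.9 -25.3 -9.3 | -60 L 19 16.5 8.0 25.3 | -60 R 20 -16.9 -25.9 -8.0 | -50 L 20 16.6 8.1 24.7 | -50 R 20 -15.4 -24.6 -6.7 | -40 L 18 15.3 7.0 23.0 | -40 R 15 -15.3 -23.3 -7.9 | minX -102.88420801733503

-110 R 4 -16.1 -20.6 -11.5 | -100 R 20 -13.9 -21.4 -6.4 | -80 R 16 -16.3 -23.2 -7.9 | -70 R 20 -15.7 -24.0 -8.5 | -60 R 16 -15.1 -21.8 -7.0 | -50 R 19 -14.9 -22.4 -7.3 | -40 R 19 -12.5 -20.4 -5.1 | minX -102.94502530689202
```

The tool-frame check shows the crimper within about 2 mm and 1° of target, well inside the 8 mm margin. I lower and release.

```bash
python3 -m handwheel '[[[0.05,-0.15,0,0],[0.05,0,0,0],[0.05,0,0,0],[0,0,0,0],[0,0,0,0]]]'
python3 go.py Scrimper 18
```

```text
time: 23.17
tool_pos: [549.9, 151.0, 17.8]
tcp_rot: [-0.57, 1.57, -0.457]
contact_force: [-2.3, -2.5, 5.4]
grip_width: 35.5
Scrimper t 23.17 pos [549.9 151.   17.8] tilt [ 0. -0. -1.] w 35.5 F [-2.3 -2.5  5.4] j6 -1.55
  turn -0.000 rad; shift now axes cm [-0.02  0.14  0.06]  shift after turn [-0.02  0.14  0.06]
```

```bash
python3 -m handwheel '[[[0,0,0,0],[0,0,0,0],[0,0,0,0]]]' 0.48
python3 -m handwheel '[[[-0.5,0,0,0],[-2,0,0,0],[-3.5,0,0,0],[-3,0,0,0],[-1,0,0,0],[0,0,0,0]]]' 
python3 go.py knife 110
```

```text
time: 23.42
tool_pos: [550.1, 151.4, 17.2]
tcp_rot: [0.399, 1.57, 0.512]
contact_force: [-0.1, -1.4, -0.4]
grip_width: 43.8
time: 23.92
tool_pos: [551.7, 151.6, 120.5]
tcp_rot: [0.043, 1.564, 0.156]
contact_force: [0.1, 0.1, -0.2]
grip_width: 43.8
knife t 23.92 pos [551.7 151.6 120.5] tilt [ 0.007  0.001 -1.   ] w 43.8 F [ 0.1  0.1 -0.2] j6 -1.55
  turn 0.094 rad; shift now axes cm [  0.99 -36.24  -7.37]  shift after turn [  0.99 -36.77  -3.93]
```

```bash
python3 -m handwheel '[[[0,0,0,0.047],[0,0,0,0.047],[0,-2,-0.21,0],[0,-3.9,-0.41,0],[0,-3.9,-0.41,0],[0,-3.9,-0.41,0],[0,-3.9,-0.41,0],[0,-3.9,-0.41,0]]]' 0.57
python3 -m handwheel '[[[0,-3.9,-0.41,0],[0,-3.9,-0.41,0],[0,-3.9,-0.41,0],[0,-2,-0.21,0],[0,-1.2,-0.13,0],[0,-0.4,-0.06,0],[0,0,0,0],[0,0,0,0]]]'
python3 go.py knife 7
python3 - <<'E'
from h import *
p,d=bot.capture("top");cv2.imwrite('pics/n1.png',cv2.resize(p[110:230,50:400],None,fx=2.2,fy=2.2,interpolation=cv2.INTER_CUBIC)[...,::-1])
E
```

```text
time: 24.58
tool_pos: [529.9, -65.5, 115.5]
tcp_rot: [2.797, 1.568, 2.817]
contact_force: [1.1, 0.5, 1.0]
grip_width: 52.1
time: 25.25
tool_pos: [517.8, -216.0, 116.6]
tcp_rot: [2.261, 1.569, 2.281]
contact_force: [-1.4, 0.2, -0.5]
grip_width: 52.1
knife t 25.25 pos [ 517.8 -216.   116.6] tilt [-0.001  0.001 -1.   ] w 52.1 F [-1.4  0.2 -0.5] j6 -2.12
  turn 0.001 rad; shift now axes cm [10.96 -0.09  0.18]  shift after turn [10.96 -0.09  0.18]
```

View pics/n1.png

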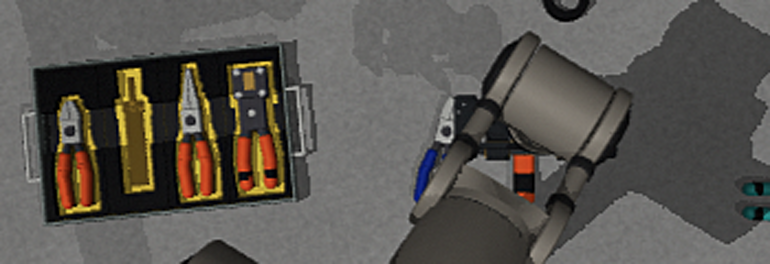

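Three tools are home, with the crimper at crop (252,125). Now the knife.

```bash
python3 -m handwheel '[[[2.5,-0.05,0.12,0],[3,0,0,0],[2.5,0,0,0],[1.6,0,0,0],[0.9,0,0,0],[0.4,0,0,0],[0,0,0,0],[0,0,0,0]]]'
python3 -m handwheel '[[[0,0,0,0],[0,0,0,0],[0,0,0,0],[0,0,0,0],[0,0,0,0],[0,0,0,0]]]' 0
python3 -m handwheel '[[[-0.5,0,0,0],[-1.5,0,0,0],[-3,0,0,0],[-3,0,0,0],[-2,0,0,0],[0,0,0,0],[0,0,0,0]]]'
python3 go.py Sknife
```

```text
time: 25.97
tool_pos: [519.9, -217.8, 9.1]
tcp_rot: [-0.484, 1.569, -0.464]
contact_force: [0.2, 1.0, 0.3]
grip_width: 52.3
time: 26.47
tool_pos: [519.4, -218.2, 8.7]
tcp_rot: [-0.518, 1.57, -0.499]
contact_force: [-0.4, 1.0, 4.3]
grip_width: 27.6
time: 27.05
tool_pos: [519.5, -218.1, 109.1]
tcp_rot: [-0.488, 1.569, -0.469]
contact_force: [-0.7, -0.0, -1.2]
grip_width: 27.8
Sknife t 27.05 pos [ 519.5 -218.1  109.1] tilt [ 0.002 -0.001 -1.   ] w 27.8 F [-0.7 -0.  -1.2] j6 -2.12
  turn -0.094 rad; shift now axes cm [-5.00e-02  5.33e+01  2.32e+00]  shift after turn [-5.000e-02  5.284e+01  7.330e+00]
```

```bash
python3 -m handwheel '[[[0,0,0,-0.047],[0,0,0,-0.047],[0,2,0.28,0],[0,3.9,0.54,0],[0,3.9,0.54,0],[0,3.9,0.54,0],[0,3.9,0.54,0],[0,3.9,0.54,0]]]'
python3 -m handwheel '[[[0,3.9,0.54,0],[0,3.9,0.54,0],[0,3.9,0.54,0],[0,3.9,0.54,0],[0,3.9,0.54,0],[0,3.9,0.54,0],[0,3.9,0.54,0],[0,2.4,0.34,0]]]'
python3 -m handwheel '[[[0,1.2,0.17,0],[0,0.4,0.06,0],[0,0,0,0],[0,0,0,0],[0,0,0,0]]]'
python3 go.py Sknife 40
```

```text
time: 27.72
tool_pos: [523.0, 0.9, 106.3]
tcp_rot: [2.844, 1.567, 2.957]
contact_force: [0.8, 0.2, -1.0]
grip_width: 27.6
time: 28.38
tool_pos: [530.2, 302.1, 106.0]
tcp_rot: [3.107, 1.568, -3.061]
contact_force: [-0.6, -0.1, -1.4]
grip_width: 27.6
time: 28.8
tool_pos: [532.5, 313.2, 107.9]
tcp_rot: [-2.533, 1.57, -2.422]
contact_force: [-0.1, 0.5, -0.6]
grip_width: 27.7
Sknife t 28.80 pos [532.5 313.2 107.9] tilt [-0.001 -0.001 -1.   ] w 27.7 F [-0.1  0.5 -0.6] j6 -1.27
  turn -0.002 rad; shift now axes cm [6.79 0.2  0.03]  shift after turn [6.79 0.2  0.03]
```

```bash
python3 -m handwheel '[[[1,0.15,-0.05,0],[2.5,0,0,0],[2,0,0,0],[0.8,0,0,0],[0.4,0,0,0],[0,0,0,0],[0,0,0,0]]]'
python3 go.py Sknife 20
python3 - <<'E'
from h import *
p,d=bot.capture("top");cv2.imwrite('pics/n2.png',cv2.resize(p[120:220,50:200],None,fx=5,fy=5,interpolation=cv2.INTER_CUBIC)[...,::-1])
p,d=bot.capture("side");cv2.imwrite('pics/n2s.png',cv2.resize(p[80:190,180:320],None,fx=5,fy=5,interpolation=cv2.INTER_CUBIC)[...,::-1])
E
```

```text
time: 29.38
tool_pos: [532.3, 316.4, 41.9]
tcp_rot: [0.348, 1.57, 0.46]
contact_force: [0.5, -0.1, -0.7]
grip_width: 27.6
Sknife t 29.38 pos [532.3 316.4  41.9] tilt [ 0.001  0.001 -1.   ] w 27.6 F [ 0.5 -0.1 -0.7] j6 -1.27
  turn -0.001 rad; shift now axes cm [ 2.19 -0.12  0.01]  shift after turn [ 2.19 -0.12  0.  ]
```

View pics/n2.png

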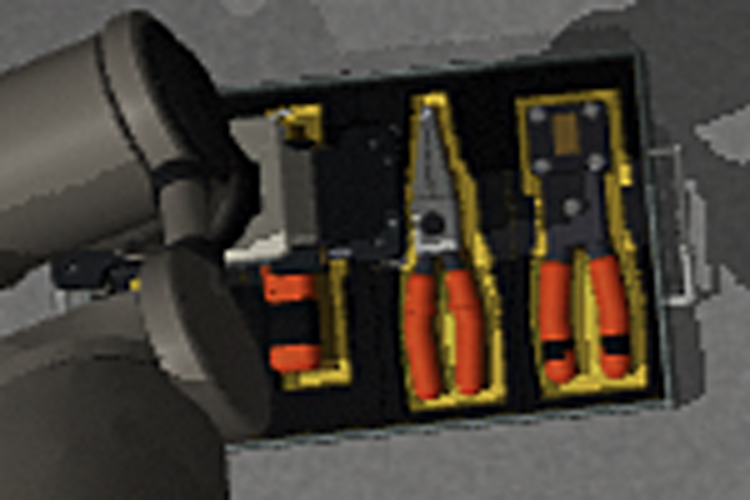

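View pics/n2s.png

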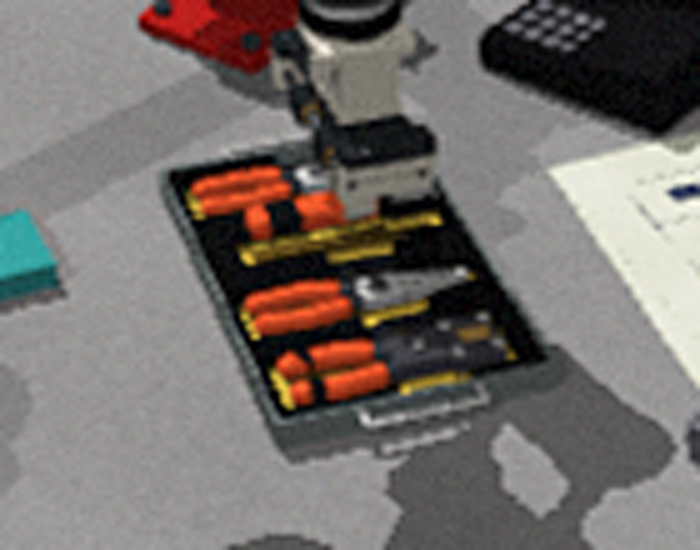

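```bash
python3 - <<'E'
from h import *
print(atz("top",(50+295/5-.4,120+370/5-.4),45),'expect',532.3-83.5,316.4-9.5)
E
python3 -m handwheel '[[[0.7,-0.15,0.05,0],[0.6,0,0,0],[0.3,0,0,0],[0.2,0,0,0],[0.15,0,0,0],[0.1,0,0,0],[0,0,0,0],[0,0,0,0]]]'
python3 go.py Sknife 20
```

```text
[448.99309496 308.10013395  45.        ] expect 448.79999999999995 306.9
time: 30.15
tool_pos: [532.4, 315.0, 20.8]
tcp_rot: [0.496, 1.571, 0.609]
contact_force: [0.4, -0.3, -0.8]
grip_width: 27.7
Sknife t 30.15 pos [532.4 315.   20.8] tilt [ 0.  0. -1.] w 27.7 F [ 0.4 -0.3 -0.8] j6 -1.27
  turn -0.000 rad; shift now axes cm [0.08 0.02 0.01]  shift after turn [0.08 0.02 0.01]
```

```bash
python3 -m handwheel '[[[0.05,0,0,0],[0.05,0,0,0],[0.05,0,0,0],[0,0,0,0]]]'
python3 -m handwheel '[[[0,0,0,0],[0,0,0,0],[0,0,0,0]]]' 0.5
python3 -m handwheel '[[[-0.5,0,0,0],[-2,0,0,0],[-3.5,0,0,0],[-3.5,0,0,0],[-3.5,0,0,0],[-2,0,0,0],[0,0,-3,0],[0,0,-3,0]]]'
python3 -m handwheel '[[[0,-3,-2.5,0],[0,-3,-2.5,0],[0,-3,-2.5,0],[0,-3,-2,0],[0,-3,0,0],[0,-3,0,0],[0,-3,0,0],[0,-3,0,0]]]'
python3 -m handwheel '[[[0,-3,0,0],[0,-3,0,0],[0,-3,0,0],[0,-3,0,0],[0,-2,0,0],[0,0,0,0],[0,0,0,0]]]'
```

```text
time: 30.48
tool_pos: [532.5, 315.0, 19.7]
tcp_rot: [0.347, 1.57, 0.46]
contact_force: [-1.3, 0.0, 4.0]
grip_width: 27.7
time: 30.73
tool_pos: [532.4, 315.0, 19.1]
tcp_rot: [0.908, 1.571, 1.021]
contact_force: [-0.9, -0.7, -0.2]
grip_width: 42.9
time: 31.4
tool_pos: [473.7, 308.3, 171.1]
tcp_rot: [0.34, 1.566, 0.452]
contact_force: [-1.4, 0.4, -0.3]
grip_width: 45.8
time: 32.07
tool_pos: [405.4, 57.7, 169.9]
tcp_rot: [-0.092, 1.569, 0.022]
contact_force: [0.6, 0.0, -0.6]
grip_width: 46.0
time: 32.65
tool_pos: [421.2, -80.8, 169.4]
tcp_rot: [0.671, 1.57, 0.782]
contact_force: [-1.3, -0.1, 0.3]
grip_width: 45.8
```

```bash
python3 - <<'E'
from fit import *
D=[]
for i in range(8):
    p,d=bot.capture("top");D.append(d)
d=np.mean(D,0); W=cloud("top",d)
cv2.imwrite('pics/e.png',cv2.resize(p[120:220,50:200],None,fx=5,fy=5,interpolation=cv2.INTER_CUBIC)[...,::-1])
cv2.imwrite('pics/ef.png',p[...,::-1])
s,_=bot.capture("side");cv2.imwrite('pics/es.png',cv2.resize(s[80:190,180:320],None,fx=5,fy=5,interpolation=cv2.INTER_CUBIC)[...,::-1])
S=dict(cutters=(522.3,396.6),knife=(532.5,315.2),longnose=(541.3,233.9),crimper=(550.3,152.5)); h=np.radians(6.5)
for t,(x,y) in S.items():
    for u,v in dict(cutters=[(0,0),(28,0),(-50,16),(-50,-16),(-92,16),(-92,-16)],longnose=[(0,0),(28,0),(-50,16),(-50,-16),(-92,16),(-92,-16)],crimper=[(0,0),(45,0),(-50,16),(-50,-16),(-98,16),(-98,-16)],knife=[(0,0),(15,0),(-40,0),(-75,0)])[t]:
        q=proj("top",(x+u*np.cos(h)-v*np.sin(h),y+u*np.sin(h)+v*np.cos(h),27)); c,r=np.round(q).astype(int)
        print(t,u,v,'z %.1f'%np.median(W[r-1:r+2,c-1:c+2,2]),end='; ')
    print()
fz=[np.median(W[np.round(proj("top",(522,y,25))[1]).astype(int)+25, np.round(proj("top",(522,y,25))[0]).astype(int),2]) for y in (435,355)]
print('foam',fz)
E
```

```text
cutters 0 0 z 25.6; cutters 28 0 z 23.0; cutters -50 16 z 28.0; cutters -50 -16 z 26.7; cutters -92 16 z 25.7; cutters -92 -16 z 26.4; 
knife 0 0 z 31.2; knife 15 0 z 30.9; knife -40 0 z 30.9; knife -75 0 z 30.8; 
longnose 0 0 z 25.8; longnose 28 0 z 23.0; longnose -50 16 z 27.8; longnose -50 -16 z 26.2; longnose -92 16 z 26.7; longnose -92 -16 z 24.5; 
crimper 0 0 z 29.7; crimper 45 0 z 29.4; crimper -50 16 z 28.9; crimper -50 -16 z 28.0; crimper -98 16 z 27.8; crimper -98 -16 z 28.1; 
foam [np.float64(24.102314066390136), np.float64(25.523011642289475)]
```

View pics/e.png

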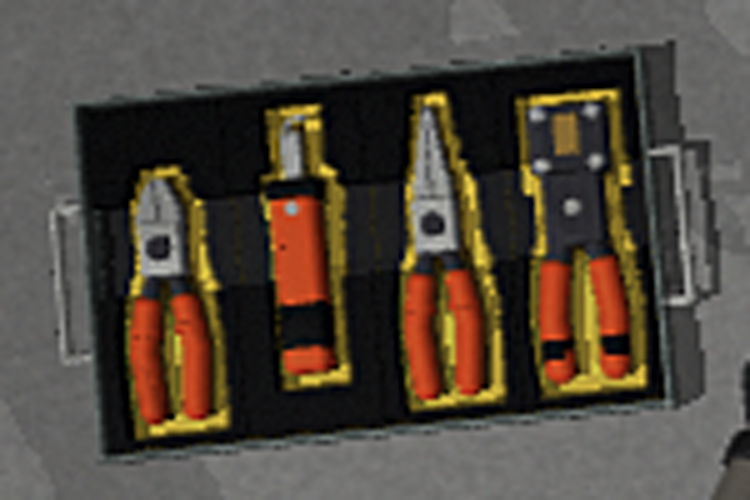

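View pics/ef.png

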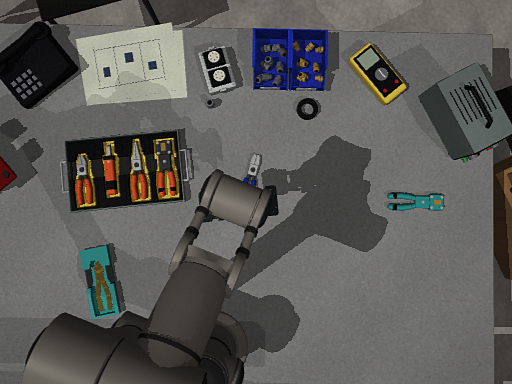

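View pics/es.png

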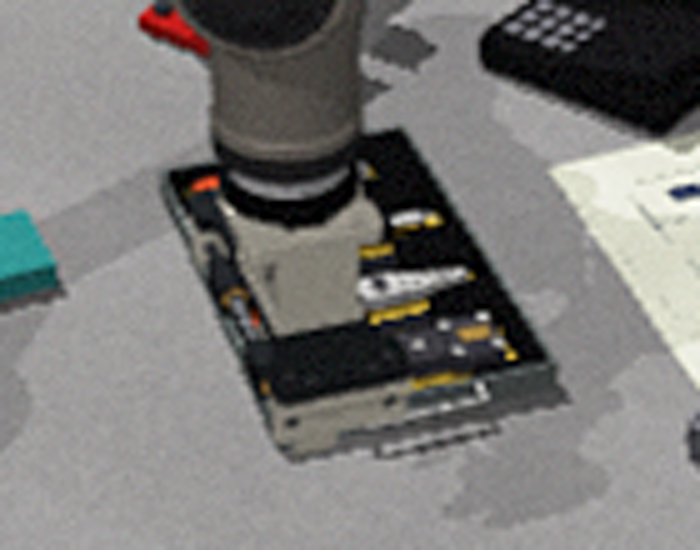

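All tool tops match their seated heights: cutters and long-nose about 26 mm, crimper about 29, knife about 31. They are level front to back. I hand it in.

```bash
python3 - <<'E'
from plant import bot
print(bot.get_obs()['time'],bot.close_job())
E
```

```text
the job is handed in; nothing more can be done
33.1 None
```

All four orange-handled tools are back in the tray, each lying in the cut-out of its own shape. I placed them in the order cutters, long-nose, crimper, knife, lowering each to a light floor contact (about 4–6 N at the wrist) before opening the gripper. I handed in at 33.1 s of the 115 s allowed.

**Last checks:**
- **Depth:** the measured tool tops match what they should be when seated. The joints of both pliers read about 26 mm (27 expected), the crimper 28–30 mm (29 expected) and the knife about 31 mm (31 expected). Readings along each tool agree, so they lie flat.
- **Fit:** the top picture shows every tool inside its cut-out outline. The crimper hung about 2 mm to one side while held. I moved it back 1.5 mm before lowering it, and the margin is 8 mm.
- **Left alone:** the gripper never went down near the blue pliers, the tape or the two turquoise look-alikes. In the last picture the tape and the turquoise pieces are where they started.

**Not fully checked:** the arm partly hid the blue pliers in the last picture. Only the jaws showed clearly, and they were at their starting place. The arm also hid much of the tray in the last side picture, so the final check of the seating rests on the top camera. None of the checks failed.

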